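Turn the print head over beneath the instrument shelf

TASK

The black print head is lying face down under the low clear shelf. Using the pry bar and keeping the gripper off the print head, turn it over where it is, beneath the shelf and without knocking the shelf, so that its six bays face up, then slide it up flush and square against the aluminium fence. Lay the pry bar back on its black mat the way it lay before, and leave everything else where it stands.

Things in the scene. Friction and masses are not known exactly. Their poses are not given: they have to be found in the camera images.
- riser: low fixed instrument shelf 262 (x) x 420 (y) mm, steel frame; origin on the bench at its centre. y points inward: open end at y=-210 (nearest the pry bar), far end y=+210. A 2 mm blue mat covers the bench beneath. 18 mm square legs at x=+-121, y=+-200; 10 mm deep rails under the board along both sides and the far end only. A multimeter lies on the board at y=110 to 190, 42 mm tall
- board: clear acrylic board of the shelf, 262 x 420 x 10 mm, fixed on the riser; origin: centre of its underside, 100 mm above the bench (98 mm above the blue mat).
- fence (a point): foot, on the blue mat, of the middle of the aluminium fence's flat face, at riser x=0, y=55, z=2 mm; axes as the riser's. The fence is a fixed bar 200 mm long along x, 24 mm tall, 4 thick; its flat face looks towards the open end (-y)
- entry (a point): point on the blue mat in the middle of the shelf's open end (riser x=0, y=-210, z=2 mm). At the start the print head lies on its rims, its long side across the shelf within 0.1 rad, its centre 58 to 82 mm in from here
- print_head: black ink-jet print head, 0.19 to 0.31 kg. Origin: centre of its flat base; z points from the base out through the open bays (down at the start). Base 156 (x) x 84 (y) x 6 mm; bay block on it 144 x 64, rims 40 mm from the base (walls between bays 36), so the base overhangs 10 mm along both long sides. Tipped over its far rim it stands, at about 76 deg, on its side, and falls on its base past 110
- pry_bar: long nylon pry bar, 0.11 kg, lying flat on the black mat with the blade towards the shelf. Origin: middle of the handle, on its underside; x axis runs along it towards the blade tip, z up. Orange handle 130 (x = -65 to 65) x 24 wide x 24 tall; yellow flat blade 34 wide x 4 thick, underside level with the handle's, from x = 65 to its tip at x = 270.
- pry_mid (a point): middle of the pry bar's length (x = 102.5 mm on it), on its underside.
- pry_tip (a point): blade tip of the pry bar (x = 270 mm), on its underside.
- tool_mat: black rubber mat, fixed, 370 (x) x 130 (y) x 3 mm; origin: centre of its underside on the bench; x axis along its length, towards the shelf.
- cartridge_y: yellow and black ink cartridge, 19 x 66 x 62 mm, standing under the shelf behind the fence (bystander); origin: centre of underside.
- cartridge_c: cyan and black ink cartridge, 19 x 66 x 62 mm, standing on the bench (bystander); origin: centre of underside.
- ink_cyan: white ink bottle with cyan label, 48 mm across, 125 tall (bystander); origin: centre of underside.
- ink_magenta: white ink bottle with magenta label, 48 mm across, 125 tall (bystander); origin: centre of underside.
- tape_roll: roll of tan tape lying flat, 84 mm across, 20 tall (bystander); origin: centre of underside.
- screwdriver: red-handled screwdriver, 190 mm long, lying on the bench (bystander); origin: its middle, on the bench.
- screw_jar: glass jar with steel lid, 52 mm across, 55 tall (bystander); origin: centre of underside.

How it is judged:
On the way, in this order (a step that is already met when the one before it is completed fails the run):
1. the pry bar is picked up, the print head still face down (height (world z) of pry_bar above 0.02 m and angle between print_head's own z axis and vertical above 2.9 rad), for 0.1 s.
2. the print head is turned over beneath the shelf, bays up (angle between print_head's own z axis and vertical below 0.15 rad and y of print_head in the frame of riser between -0.19 and 0.2 m and x of print_head in the frame of riser between -0.1 and 0.1 m), for 0.2 s.
At the end, for the whole second after the job is handed in: Print head at rest flat, bays up, long base edge within 6 mm of the fence and 0.08 rad of square, centre within 60 mm of the middle line; pry bar at rest flat, its middle within 60 mm along and 50 mm across of the black mat's centre, within 0.3 rad of its length, blade towards the shelf (angle between each of print_head, pry_bar's own z axis and vertical below 0.06 rad and height (world z) of print_head below 0.006 m and y of print_head in the frame of fence between -0.048 and -0.036 m and x of print_head in the frame of riser between -0.06 and 0.06 m and angle between the x axis of print_head and the x axis of riser, either way round below 0.08 rad and linear speed of each of print_head, pry_bar below 0.01 m/s and x of pry_mid in the frame of tool_mat between -0.06 and 0.06 m and y of pry_mid in the frame of tool_mat between -0.05 and 0.05 m and x of pry_tip in the frame of tool_mat above 0.06 m and angle between the x axis of pry_bar and the x axis of tool_mat, either way round below 0.3 rad and height (world z) of pry_bar below 0.008 m); the robot touches nothing.
It fails at once if the gripper or arm touches the print head (over 1 N) (contact force between any of the fingers, the arm and print_head above 1 N).
It fails at once if the print head comes out from beneath the shelf (its centre less than 20 mm inside the open end, or more than 100 mm off the shelf's middle line) (y of print_head in the frame of riser below -0.19 m or y of print_head in the frame of riser above 0.2 m or x of print_head in the frame of riser above 0.1 m or x of print_head in the frame of riser below -0.1 m).
It fails at once if the shelf is knocked: the print head, pry bar, gripper or arm presses on the board with over 12 N (contact force between any of print_head, pry_bar, the fingers, the arm and board above 12 N).
It fails at once if a bystander is moved by more than 25 mm (distance of any of cartridge_y, cartridge_c, ink_cyan, ink_magenta, tape_roll, screwdriver, screw_jar from where it was at the start of the episode above 0.025 m).
It also fails if it takes over 56 s, if anything falls off the work surface, if the arm or the gripper's body presses on something with over 40 N, if the wrist force passes 120 N, or if a joint passes its speed limit or range.

ROBOT

A 6-joint arm with a two-finger parallel gripper is mounted at the origin on the work surface. World frame = base frame: x ahead of the robot, y to its left, z up, the work surface at z = 0. Lengths are in m, angles in rad, forces in N, time in s.
With the tool pointing down it reaches from about 0.375 to 0.975 m from the base axis. Payload 3.8 kg.
Tool frame: the origin (TCP) lies on the centre line of the jaws, within the pads' length; the fingertips stand 8 mm ahead of it and the grasp point (between the pads) lies 11 mm behind it; z points along the fingers, x is the direction in which the jaws open and shut, and the axes are right-handed (so a half turn about z gives the same grasp; the last joint's range is limited). The gripper opens to 85 mm and grips with 20 to 120 N. Pads are 22 mm wide; open, the fingers measure 114 mm over their backs; the gripper's body (76 mm by 85 mm) begins 54 mm behind the grasp point. The pads swing forward as they close: fully open they stand 13 mm farther back than shut.
Start: joints at [-1.381, 0.264, 1.604, -0, 1.274, -0.037], TCP at [0.152, -0.658, 0.239] pointing down, gripper open.
Joint ranges: [-2.63, 2.63], [-0.94, 2.18], [0.31, 2.57], [-1.31, 4.45], [0, 2.66], [-2.55, 2.55]. Speed limits (rad/s): [2.57, 2.57, 3.14, 3.14, 3.14, 3.14].

INTERFACE

Orientations are given as a unit quaternion [x, y, z, w].
In Python, from bench import observe, snapshot, hand_in gives the robot as it stands.
- The arm moves only by the tool step_arm, never from a script. Its argument "steps" is a list that holds one entry, the list of rows, each a list of 6 numbers: the shift along the world's x, y, z in cm, then the turn, a rotation vector about the world's x, y, z in rad. In form: [[[x, y, z, wx, wy, wz], ...]]. A call has 1 to 12 rows; each row is the pose to reach, as a shift and turn from the pose commanded when the call began; what a row does not reach only later rows make up. A row lasts 1/12 s, in which the tool goes at most 41.7 mm and 7.16 degrees, less where a joint would pass 70% of its speed; a pose out of reach is approached as far as the arm can. A call with a gripper value outside its range is refused whole. "hand" is the finger opening in cm, from 0 to 8.54, set as the call begins (left out, the last holds). The fingers move at their own pace and stop on an object; "newtons" is the grip in N (left out, the last holds). Time passes only in rows, so rows that repeat a pose let the fingers close. It gives the time, the measured TCP pose, the force and the opening at its end, in the units of the state.
- observe(): the state, without advancing time (a new reading comes with each control period).
- snapshot(name): name is "scene" or "side" or "wrist"; returns a dict with "color" (384x512x3 uint8, red, green, blue), "intrinsics" (3x3 intrinsics, pixels), "k1" (the pictures are not rectified: a ray, as slopes to the right and down, at radius r is drawn at 1 + k1 r^2 times it, then the intrinsics apply), "pose" (4x4, takes a point from camera to world coordinates). Camera axes: x right, y down, z forward; pixel columns grow to the right and rows downward; lengths in m; the calibration is good to about 2 mm. A picture is of the moment at which its call begins. There is no depth.
- hand_in(): hands the job in, once; it reports no verdict.
The state is a dict: "clock": time; "joint_positions": joint angles; "joint_vel": joint speeds; "effort": joint torques, N m; "eef_pos": TCP position; "orientation": TCP orientation; "wrist_force": force on the tool from outside, world axes, zero at the start; "moment": the same for the moment, N m; "grip_width": finger opening in m.
Only numpy, scipy, OpenCV 4.12 (cv2) and the standard library are available. Lean on these libraries where they do the work, as an engineer would, in place of code of your own. Each camera call takes 0.05 s, during which the arm holds its last target.

## Working session

There is one attempt and no reset: what is moved stays moved. The work goes in short steps, Python scripts to look and compute and a tool call to move; the robot and the scene stay as the last step left them, time stands still between calls to the robot, and variables do not carry over. Pictures are saved under pics/ and viewed, and the job is handed in when it is done.

Besides the shell and the picture viewer there is one more tool, called by a JSON object that holds its "name" and its "arguments". step_arm: Moves the arm, as the interface text tells. Its arguments: {"type":"object","properties":{"steps":{"type":"array","items":{"type":"array","items":{"type":"array","items":{"type":"number"}}}},"hand":{"type":"number"},"newtons":{"type":"number"}},"required":["steps"]}

```bash
ls; mkdir -p pics; python3 - <<'E'
from bench import observe, snapshot
import cv2,pickle
print(observe())
for n in ["scene","side","wrist"]:
    s=snapshot(n); pickle.dump(s,open(f'{n}0.pkl','wb'))
    cv2.imwrite(f'pics/{n}0.png',cv2.resize(s['color'][:,:,::-1],(768,576),interpolation=cv2.INTER_CUBIC))
    print(n,s['intrinsics'],s['k1'],s['pose'])
E
```

```text
pics
{'clock': 0.0, 'joint_positions': array([-1.38089451e+00,  2.64771753e-01,  1.60539147e+00,  1.22321372e-05,
        1.27370486e+00, -3.69074210e-02]), 'joint_vel': array([-0.00065609,  0.0011372 ,  0.00060076,  0.00072139, -0.00152436,
       -0.00149322]), 'effort': array([ 5.07731438e-04, -5.15104759e+01, -3.67309856e+01,  4.70132920e-05,
        1.29487971e-02,  2.12520263e-05]), 'eef_pos': array([ 0.15164749, -0.65700198,  0.23794005]), 'orientation': array([ 7.82580519e-01, -6.22548340e-01, -8.59808001e-04, -7.45089668e-04]), 'wrist_force': array([ 0.03523825,  0.36584205, -0.7260431 ]), 'moment': array([ 0.02246462, -0.01976698,  0.0073685 ]), 'grip_width': 0.08554267391037504}
scene [[434.11944469   0.         257.9797812 ]
 [  0.         434.11944469 191.55573229]
 [  0.           0.           1.        ]] -0.11466388576700302 [[-7.94960835e-01  4.51833610e-01 -4.04825468e-01  9.50444392e-01]
 [ 6.06660235e-01  5.91203330e-01 -5.31452709e-01  5.92965531e-01]
 [-7.94031019e-04 -6.68075603e-01 -7.44092977e-01  8.88675786e-01]
 [ 0.00000000e+00  0.00000000e+00  0.00000000e+00  1.00000000e+00]]
side [[384.21477233   0.         254.75854743]
 [  0.         384.21477233 200.77996748]
 [  0.           0.           1.        ]] -0.00327665313075095 [[ 0.95592614 -0.14250653  0.2567043   0.231556  ]
 [-0.29268442 -0.53177936  0.79469903 -0.86808757]
 [ 0.02326025 -0.83480693 -0.55005123  0.71782342]
 [ 0.          0.          0.          1.        ]]
wrist [[273.15129905   0.         257.08727836]
 [  0.         273.15129905 192.30997383]
 [  0.           0.           1.        ]] -0.04273467084150734 [[ 2.24036821e-01 -9.21769445e-01 -3.16462626e-01  2.33815690e-01]
 [-9.74580624e-01 -2.12006839e-01 -7.24272513e-02 -6.38967170e-01]
 [-3.31013715e-04  3.24644715e-01 -9.45835979e-01  3.73142878e-01]
 [ 0.00000000e+00  0.00000000e+00  0.00000000e+00  1.00000000e+00]]
```

View pics/scene0.png

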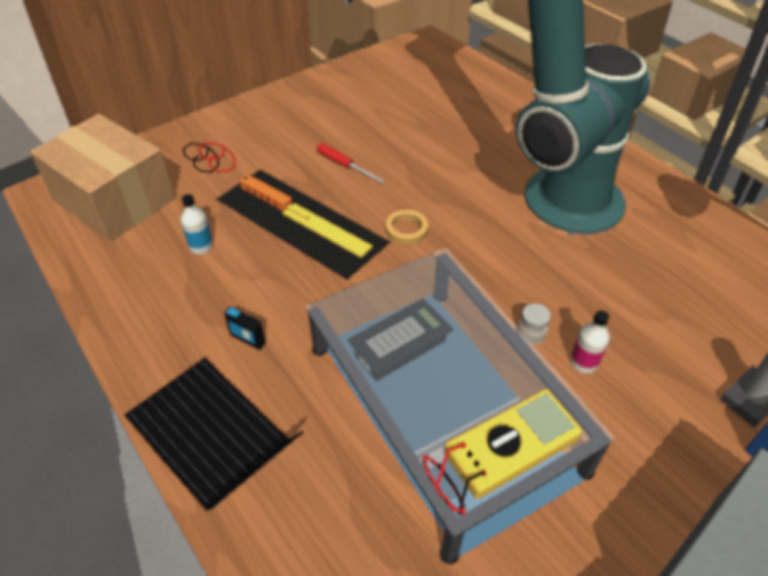

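View pics/side0.png

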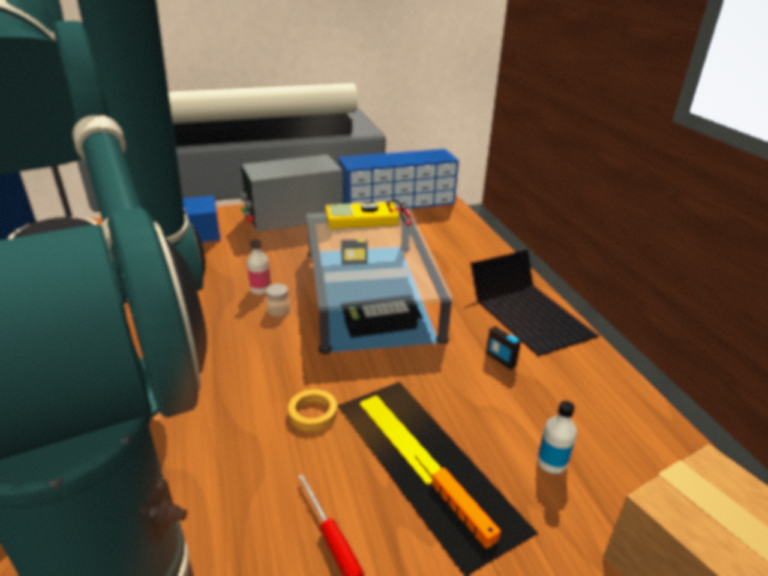

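View pics/wrist0.png

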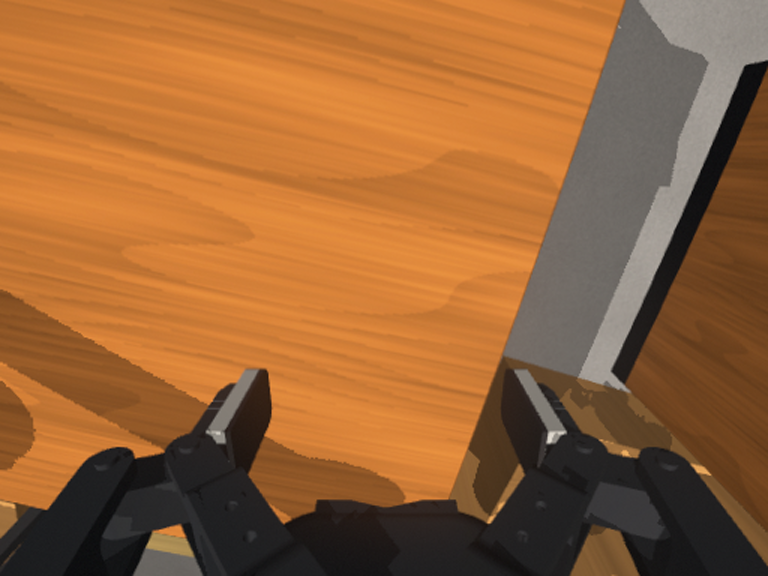

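The scene view shows the shelf, lower right (board corners ~ (310,310), (445,252), (607,437), (455,525)), the head under its open end (~(400,340)), the bar on its mat (~(305,215)), and bystanders around them. I'll enlarge crops to measure.

```bash
cat > h.py <<'E'
import numpy as np,cv2,pickle
from scipy.spatial.transform import Rotation as R
from scipy.optimize import least_squares
def ld(n): return pickle.load(open(n+'.pkl','rb'))
def proj(s,P):
    P=np.atleast_2d(P); T=np.linalg.inv(s['pose']); c=P@T[:3,:3].T+T[:3,3]
    u=c[:,:2]/c[:,2:]; r2=(u**2).sum(1,keepdims=True); u=u*(1+s['k1']*r2)
    K=s['intrinsics']; return np.c_[u[:,0]*K[0,0]+K[0,2],u[:,1]*K[1,1]+K[1,2]]
def unp(s,px,z):
    px=np.atleast_2d(px).astype(float); K=s['intrinsics']
    d=(px-[K[0,2],K[1,2]])/[K[0,0],K[1,1]]; u=d.copy()
    for _ in range(30): u=d/(1+s['k1']*(u**2).sum(1,keepdims=True))
    r=np.c_[u,np.ones(len(u))]@s['pose'][:3,:3].T; o=s['pose'][:3,3]
    z=np.broadcast_to(z,(len(px),))
    return o+r*((z-o[2])/r[:,2])[:,None]
def crop(s,x0,y0,w,h,f,name,pts=None):
    im=s['color'][:,:,::-1].copy()
    c=cv2.resize(im[y0:y0+h,x0:x0+w],None,fx=f,fy=f,interpolation=cv2.INTER_CUBIC)
    for i in range(0,w,20):
        cv2.putText(c,str(x0+i),(i*f,8),0,.3,(255,255,255),1); cv2.line(c,(i*f,10),(i*f,14),(255,255,255),1)
    for i in range(0,h,20):
        cv2.putText(c,str(y0+i),(0,i*f+4),0,.3,(255,255,255),1)
    if pts is not None:
        for p in pts: cv2.circle(c,(int((p[0]-x0+.5)*f),int((p[1]-y0+.5)*f)),3,(0,255,0),1)
    cv2.imwrite('pics/'+name+'.png',c)
def snap(n,name):
    from bench import snapshot
    s=snapshot(n); pickle.dump(s,open(name+'.pkl','wb')); return s
def T2(x,y,th,P):
    P=np.atleast_2d(P); c,s=np.cos(th),np.sin(th)
    return np.c_[x+c*P[:,0]-s*P[:,1],y+s*P[:,0]+c*P[:,1],P[:,2]]
E
python3 - <<'E'
from h import *
s=ld('scene0')
crop(s,140,105,130,85,6,'a1'); crop(s,195,155,130,95,6,'a2'); crop(s,275,225,135,150,4,'a3')
E
```

```text
(no output)
```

View pics/a1.png

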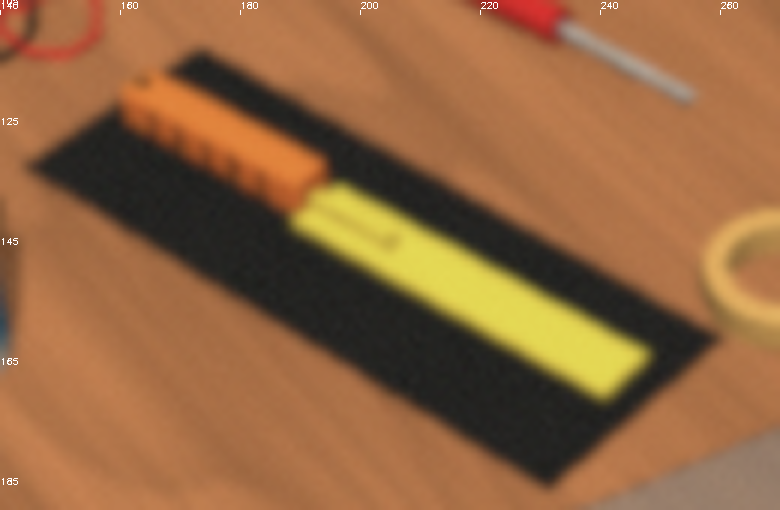

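View pics/a2.png

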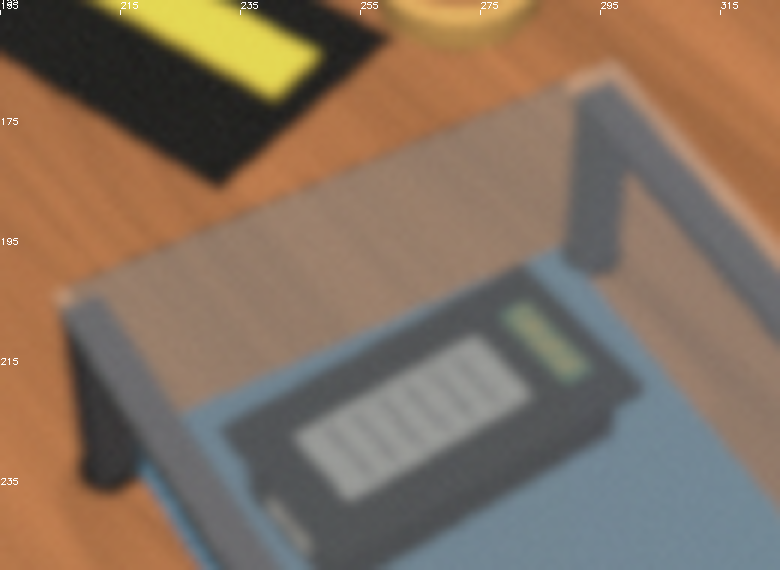

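View pics/a3.png

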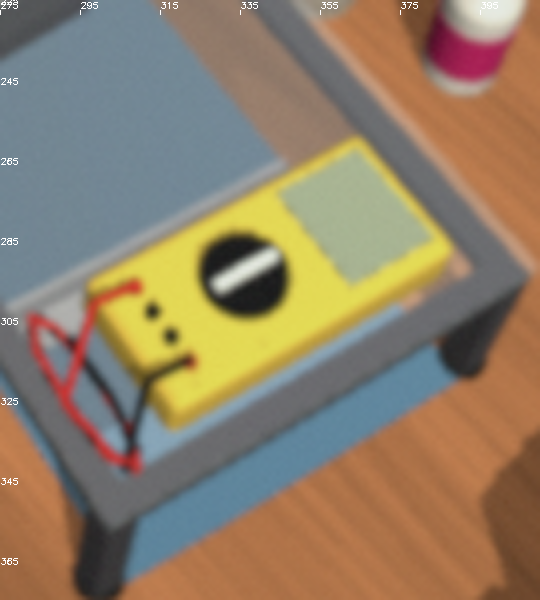

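```bash
python3 - <<'E'
from h import *
s=ld('scene0')
def fit(P,px,x0,dof=3):
    P=np.array(P,float);px=np.array(px,float)
    f=lambda q:(proj(s,T2(*q[:3],P))-px).ravel()
    r=least_squares(f,x0); print(np.round(r.x,4),np.round(r.fun,1)); return r.x
c=lambda a,b:(np.array(a)/6+b-0.5)
print('mat',np.round(unp(s,[[173.8,113.3],[145.5,132.8],[259.5,161.3],[231.3,185.8]],.003)*1000))
mat=fit([[-.185,.065,.003],[-.185,-.065,.003],[.185,.065,.003],[.185,-.065,.003]],[[173.3,112.8],[145,132.3],[259,160.8],[230.8,185.3]],[.4,-.3,1])
print('bar',np.round(unp(s,[[248.2,163.7],[240.7,171.7]],.007)*1000),np.round(unp(s,[[165.3,116.7],[194,131.2]],.027)*1000))
bar=fit([[.27,.017,.007],[.27,-.017,.007],[-.065,.012,.027],[-.065,-.012,.027],[.065,.012,.027],[.065,-.017,.007]],
 [[248.2,163.7],[240.7,171.7],[165.3,116.7],[160,120.3],[194,131.2],[188.2,142.5]],[.4,-.3,1])
print(np.round(unp(s,[[297,165.8],[205.3,204.5],[407.5,292],[302.5,357.5]],.11)*1000))
ri=fit([[-.131,-.21,.11],[.131,-.21,.11],[-.131,.21,.11],[.131,.21,.11]],[[296.5,165.3],[204.8,204],[407.3,291.5],[302,357]],[.5,0,0])
np.savez('poses.npz',mat=mat,bar=bar,ri=ri)
for n in ['scene0','side0']:
    t=ld(n)
    pts=[]
    for x in(-1,1):
        for y in(-1,1): pts+= [[x*.131,y*.21,.11],[x*.13,y*.209,0.0]]
    for x in(-.1,.1):pts+=[[x,.055,.002],[x,.055,.026]]
    P=proj(t,T2(*ri,pts)); P=np.r_[P,proj(t,T2(*bar,[[.27,.017,.007],[.27,-.017,.007],[-.065,.012,.027],[-.065,-.012,.027]])),proj(t,T2(*mat,[[-.185,.065,.003],[-.185,-.065,.003],[.185,.065,.003],[.185,-.065,.003]]))]
    if n=='scene0': crop(t,140,105,280,270,2,'b1',P); crop(t,195,155,130,110,6,'b2')
    else: crop(t,190,120,180,260,3,'b3',P)
E
```

```text
mat [[ 479. -485.    3.]
 [ 600. -454.    3.]
 [ 393. -132.    3.]
 [ 514. -102.    3.]]
[ 0.496  -0.2969  1.8052] [ 0.2 -0.9 -1.4 -0.5  1.2 -0.  -0.1  0.8]
bar [[ 427. -140.    7.]
 [ 464. -127.    7.]] [[ 522. -457.   27.]
 [ 487. -339.   27.]]
[ 0.5163 -0.3941  1.8347] [-0.1  0.7  0.  -0.6 -0.4 -0.5 -0.5 -0.3  0.5  0.9  0.5 -0.4]
[[394.  27. 110.]
 [650.  -6. 110.]
 [452. 439. 110.]
 [709. 409. 110.]]
[ 0.551   0.2153 -0.1339] [ 0.2 -0.2 -1.5 -0.1  1.8  0.4 -0.6 -0.6]
```

View pics/b1.png

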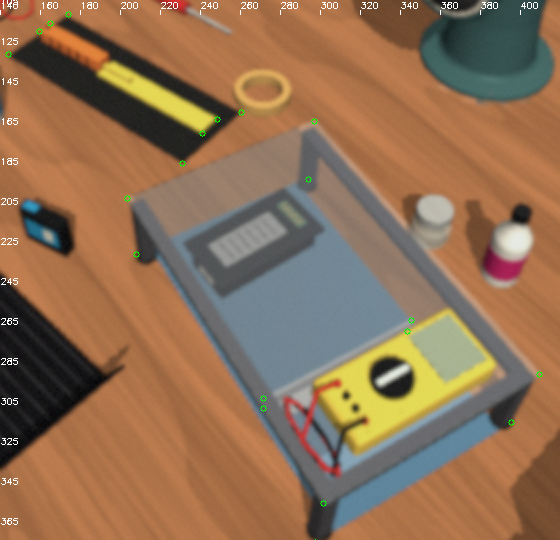

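View pics/b2.png

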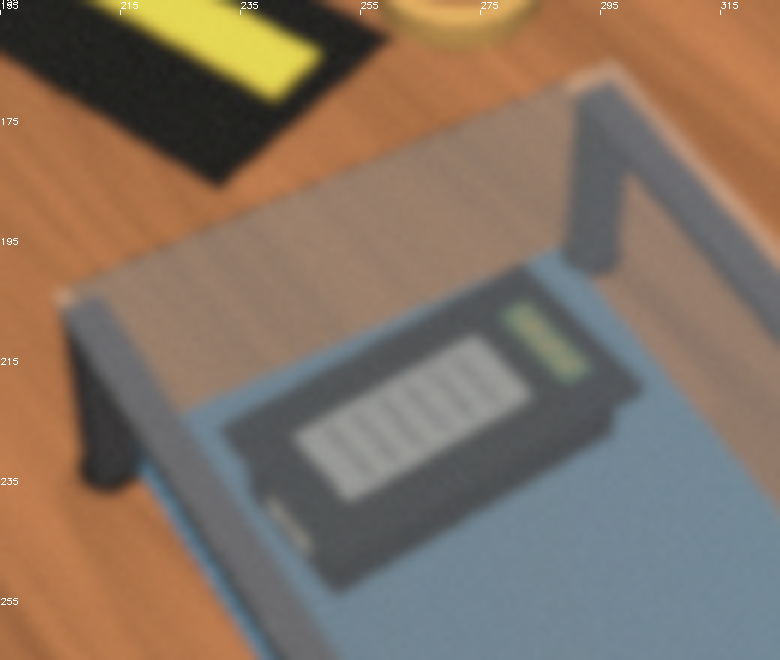

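View pics/b3.png

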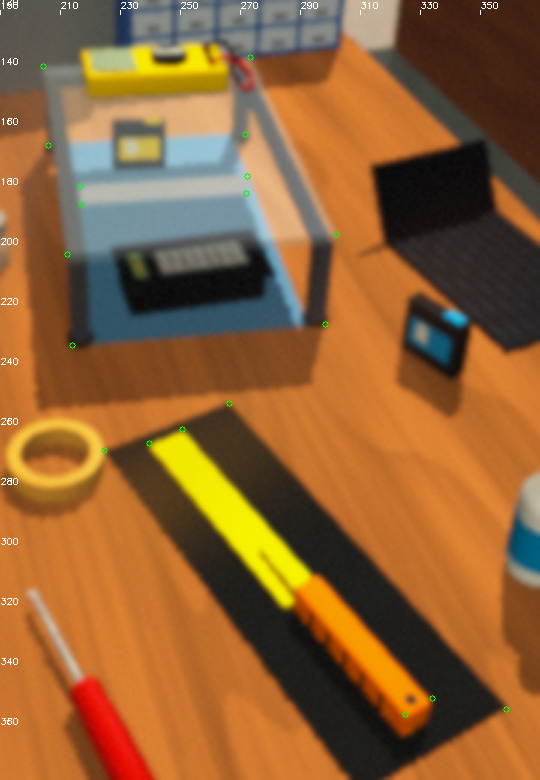

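```bash
cat >> h.py <<'E'
def box(cx,cy,z0,w,d,h):
    return np.array([[cx+a*w/2,cy+b*d/2,z0+c*h] for a in(-1,1) for b in(-1,1) for c in(0,1)])
ED=[(i,j) for i in range(8) for j in range(i) if bin(i^j).count('1')==1]
def wire(s,boxes,x0,y0,w,h,f,name):
    im=s['color'][:,:,::-1].copy()
    c=cv2.resize(im[y0:y0+h,x0:x0+w],None,fx=f,fy=f,interpolation=cv2.INTER_CUBIC)
    for B in boxes:
        p=((proj(s,B)-[x0,y0]+.5)*f)
        for i,j in ED: cv2.line(c,tuple(int(round(v)) for v in p[i]),tuple(int(round(v)) for v in p[j]),(0,255,0),1,cv2.LINE_AA)
    cv2.imwrite('pics/'+name+'.png',c)
def riserboxes(ri):
    L=[box(0,0,.1,.262,.42,.01),box(0,.057,.002,.2,.004,.024)]+[box(a*.121,b*.2,0,.018,.018,.1) for a in(-1,1) for b in(-1,1)]
    return [T2(*ri,b) for b in L]
def barboxes(b): return [T2(*b,box(0,0,.003,.13,.024,.024)),T2(*b,box(.1675,0,.003,.205,.034,.004))]
def headboxes(q,z=.002): return [T2(*q,box(0,0,z,.144,.064,.034)),T2(*q,box(0,0,z+.034,.156,.084,.006))]
E
python3 - <<'E'
from h import *
d=np.load('poses.npz')
B=riserboxes(d['ri'])+barboxes(d['bar'])+[T2(*d['mat'],box(0,0,0,.37,.13,.003))]
wire(ld('scene0'),B,140,105,280,270,2,'c1');wire(ld('scene0'),B,195,155,130,110,6,'c2'); wire(ld('side0'),B,190,120,180,190,4,'c3')
E
```

```text
(no output)
```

View pics/c2.png

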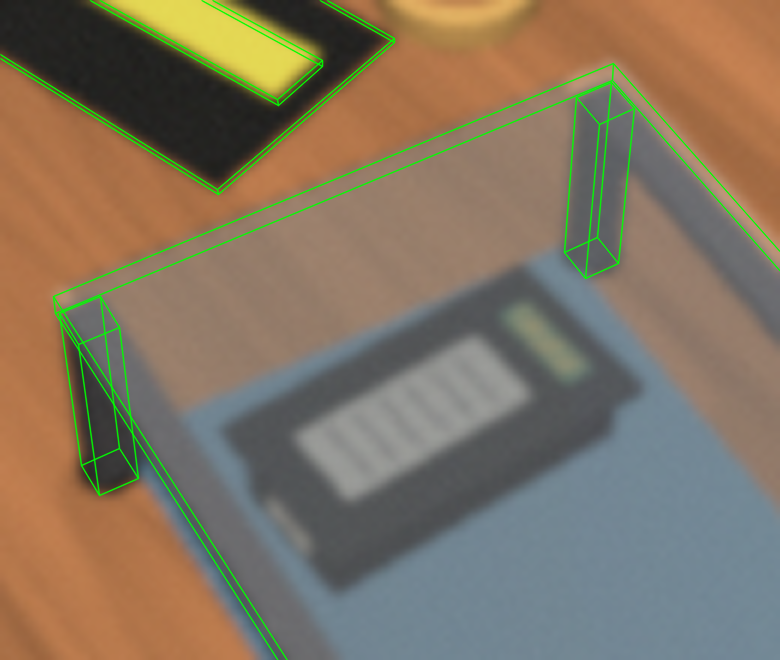

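View pics/c3.png

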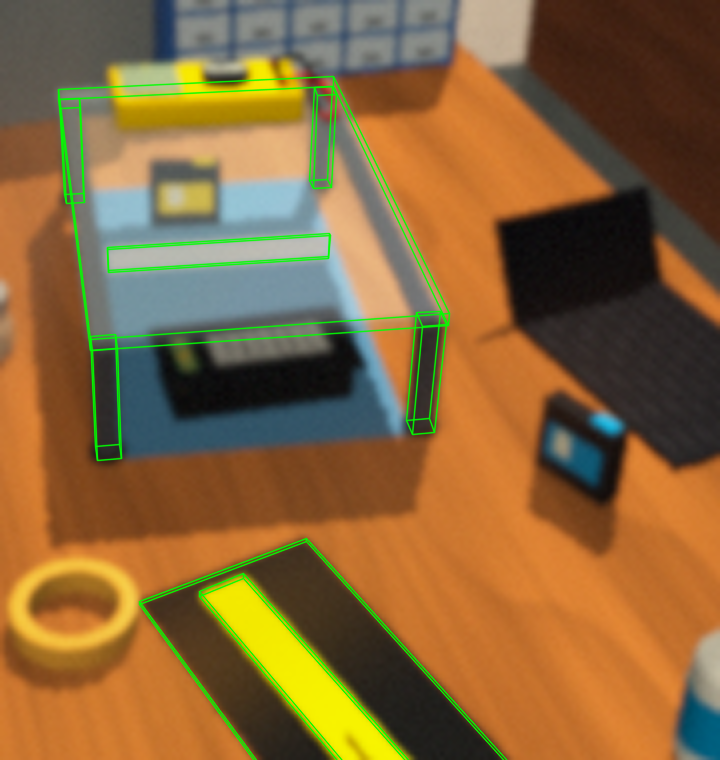

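View pics/c1.png

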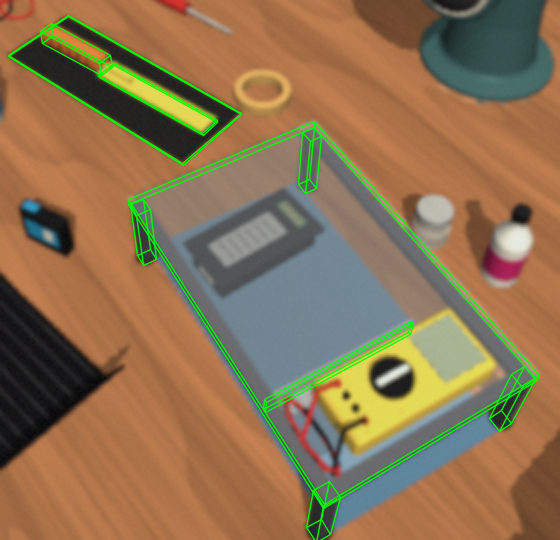

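```bash
python3 - <<'E'
from h import *
d=dict(np.load('poses.npz')); s=ld('scene0')
P=np.array([[-.078,-.042,.042],[.078,-.042,.042],[-.078,.042,.042]]); px=np.array([[525,265],[222,428],[645,388]])/6+[195,155]-.5
r=least_squares(lambda q:(proj(s,T2(*q,P))-px).ravel(),[.55,.08,-.1]); q=r.x; print(q,r.fun)
d['head']=q; np.savez('poses.npz',**d)
ri=d['ri']; c,sn=np.cos(ri[2]),np.sin(ri[2]); dx=q[:2]-ri[:2]
print('head in riser',c*dx[0]+sn*dx[1],-sn*dx[0]+c*dx[1],q[2]-ri[2])
print('bar mid in mat', T2(*d['bar'],[[.1025,0,0]]), d['bar'][2]-d['mat'][2])
print('entry',T2(*ri,[[0,-.21,0]]))
wire(s,headboxes(q),195,155,130,110,6,'d2'); wire(ld('side0'),headboxes(q),210,180,90,60,8,'d3')
E
```

```text
[ 0.53453866  0.08350252 -0.04155472] [-0.00939646 -0.29095996 -0.36214319  0.10207817  0.37650294  0.11288197]
head in riser 0.0013007359223771997 -0.13277773732682366 0.09230139359690565
bar mid in mat [[ 0.48957693 -0.29516793  0.        ]] 0.0294484714612131
entry [[0.52294373 0.00714463 0.        ]]
```

View pics/d2.png

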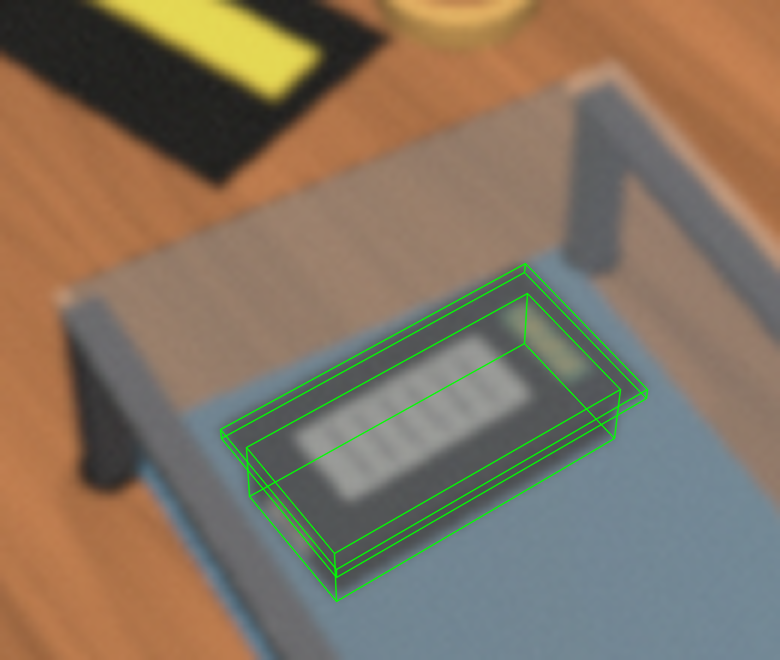

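View pics/d3.png

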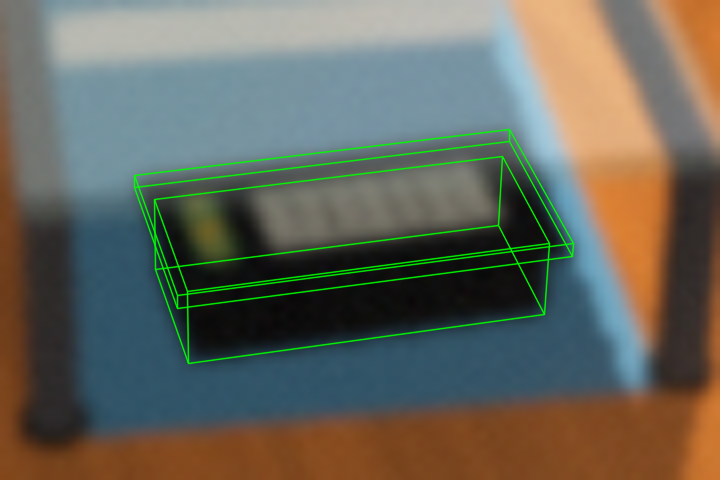

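```bash
cat >> h.py <<'E'
# target for tool: bar pose (handle origin xyz, yaw, pitch up) with grasp at gx on bar, height gz above underside
def bartool(o,yaw,pitch,gx,gz):
    Rb=R.from_euler('z',yaw)*R.from_euler('y',-pitch)
    Rt=Rb*R.from_matrix(np.array([[0,-1,0],[-1,0,0],[0,0,-1]],float)) # tool x=-bar y, y=-bar x, z=-bar z
    return np.array(o)+Rb.apply([gx,0,gz]), Rt
def delta(p,Rt):
    from bench import observe
    st=observe(); R0=R.from_quat(st['orientation'])
    return np.round((p-st['eef_pos'])*100,2), np.round((Rt*R0.inv()).as_rotvec(),3)
E
python3 - <<'E'
from h import *
d=np.load('poses.npz'); b=d['bar']
p,Rt=bartool([b[0],b[1],.003],b[2],0,.02,.012)
print(p,delta(p,Rt))
s=ld('scene0')
print('tape',unp(s,[[270,151]],.02),'sd',unp(s,[[215,99],[255,121]],.01),'cyan btl',unp(s,[[133,165]],0),'cartc',unp(s,[[165,228]],0),'jar',unp(s,[[356,225]],0))
E
```

```text
[ 0.51109564 -0.37481211  0.015     ] (array([ 35.94,  28.23, -22.32]), array([-1.000e-03, -2.000e-03,  1.608e+00]))
tape [[ 0.35260051 -0.13335065  0.02      ]] sd [[ 0.33228965 -0.45848194  0.01      ]
 [ 0.29609905 -0.28133115  0.01      ]] cyan btl [[ 0.69551927 -0.3486495   0.        ]] cartc [[ 0.73354522 -0.08685135  0.        ]] jar [[0.33594467 0.20481013 0.        ]]
```

{"name": "step_arm", "arguments": {"steps": [[[3, 2.3, 0, 0, 0, 0.125], [6, 4.7, -1, 0, 0, 0.25], [9, 7, -2, 0, 0, 0.37], [12, 9.4, -3, 0, 0, 0.5], [15, 11.7, -4, 0, 0, 0.62], [18, 14.1, -5, 0, 0, 0.74], [21, 16.4, -6, 0, 0, 0.87], [24, 18.8, -7, 0, 0, 0.99], [27, 21.1, -8, 0, 0, 1.11], [30, 23.5, -9, 0, 0, 1.24], [33, 25.8, -10, 0, 0, 1.36], [36, 28.2, -11, 0, 0, 1.48]]], "hand": 6}}

```text
clock: 1.15
eef_pos: [0.5129, -0.3743, 0.1286]
orientation: [0.997, 0.071, -0.0, -0.0]
wrist_force: [0.7, -1.0, 0.8]
grip_width: 0.0599
```

```bash
python3 - <<'E'
from h import *
d=np.load('poses.npz'); b=d['bar']
p,Rt=bartool([b[0],b[1],.003],b[2],0,.02,.012)
print(delta(p,Rt))
from bench import observe
print(observe()['joint_positions'],observe()['clock'])
s=snap('wrist','w1'); cv2.imwrite('pics/w1.png',s['color'][:,:,::-1])
E
```

```text
(array([ -0.18,  -0.05, -11.36]), array([-0.   , -0.   ,  0.122]))
[-6.69606591e-01  2.77178506e-01  1.80026154e+00 -1.27483222e-04
  1.06438835e+00 -8.11670417e-01] 1.15
```

View pics/w1.png

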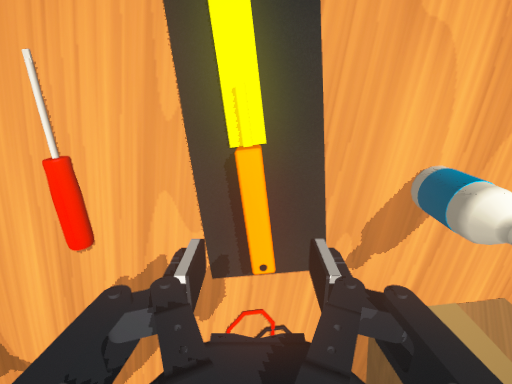

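```bash
python3 - <<'E'
from h import *
d=np.load('poses.npz'); b=d['bar']; s=ld('w1')
wire(s,barboxes(b),120,0,260,300,2,'w1b')
print(proj(s,T2(*b,[[.02,0,.027]])))
E
```

```text
[[254.67290355 194.1848679 ]]
```

View pics/w1b.png

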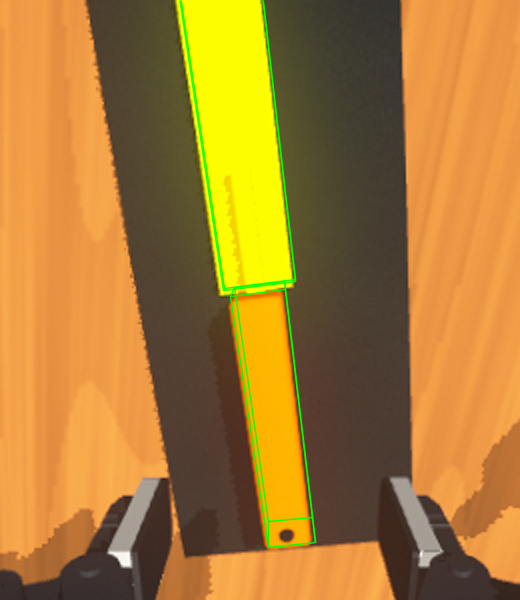

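{"name": "step_arm", "arguments": {"steps": [[[-0.2, 0, -3, 0, 0, 0.06], [-0.2, 0, -6, 0, 0, 0.122], [-0.2, 0, -9, 0, 0, 0.122], [-0.2, 0, -11, 0, 0, 0.122], [-0.2, 0, -11.3, 0, 0, 0.122], [-0.2, 0, -11.3, 0, 0, 0.122]]]}}

```text
clock: 1.7
eef_pos: [0.5081, -0.3746, 0.0141]
orientation: [0.992, 0.128, -0.002, -0.002]
wrist_force: [-0.2, -0.5, -0.1]
grip_width: 0.06
```

{"name": "step_arm", "arguments": {"steps": [[[0, 0, 0, 0, 0, 0], [0, 0, 0, 0, 0, 0], [0, 0, 0, 0, 0, 0], [0, 0, 0, 0, 0, 0], [0, 0, 0, 0, 0, 0], [0, 0, 0, 0, 0, 0]]], "hand": 1.6, "newtons": 100}}

```text
clock: 2.2
eef_pos: [0.5114, -0.3772, 0.0191]
orientation: [0.992, 0.129, 0.002, 0.002]
wrist_force: [0.7, -0.1, 7.0]
grip_width: 0.022
```

{"name": "step_arm", "arguments": {"steps": [[[0, 0, 1, 0, 0, 0], [0, 0, 3, 0, 0, 0], [0, 0, 6, 0, 0, 0], [0, 0, 9, 0, 0, 0], [0, 0, 9, 0, 0, 0], [0, 0, 9, 0, 0, 0]]]}}

```text
clock: 2.7
eef_pos: [0.5115, -0.3771, 0.1099]
orientation: [0.992, 0.129, 0.002, 0.002]
wrist_force: [-0.4, -0.4, -2.2]
grip_width: 0.0215
```

```bash
cat >> h.py <<'E'
def rel(pt,Rt,q): # world bar boxes from tool pose; q=(gx,gz,lateral,pitch,yawoff): bar->tool
    Rb0=Rt*R.from_matrix(np.array([[0,-1,0],[-1,0,0],[0,0,-1]],float)).inv()
    Rb=Rb0*R.from_euler('z',q[4])*R.from_euler('y',-q[3])
    o=pt-Rb0.apply([0,q[2],0])-Rb.apply([q[0],0,q[1]])
    return o,Rb
BB=[box(0,0,0,.13,.024,.024),box(.1675,0,0,.205,.034,.004)]
def barw(q):
    from bench import observe
    st=observe(); o,Rb=rel(st['eef_pos'],R.from_quat(st['orientation']),q)
    return o,Rb,[o+Rb.apply(b) for b in BB]
E
python3 - <<'E'
from h import *
from bench import observe
q=(.02,.012,0,0,0)
for n in ['scene','side']:
    s=snap(n,n+'1'); o,Rb,B=barw(q)
    c=proj(s,o+Rb.apply([[.1,0,0]]))[0]
    wire(s,B,int(max(0,c[0]-65)),int(max(0,c[1]-60)),130,110,6,n+'1')
print(observe()['eef_pos'],o,observe()['wrist_force'],observe()['moment'])
E
```

```text
[ 0.50917948 -0.37522718  0.10593668] [ 0.51427203 -0.394558    0.09392063] [-0.09266747  1.21936741 -1.61186938] [-0.02665691  0.00952464  0.02482269]
```

View pics/scene1.png

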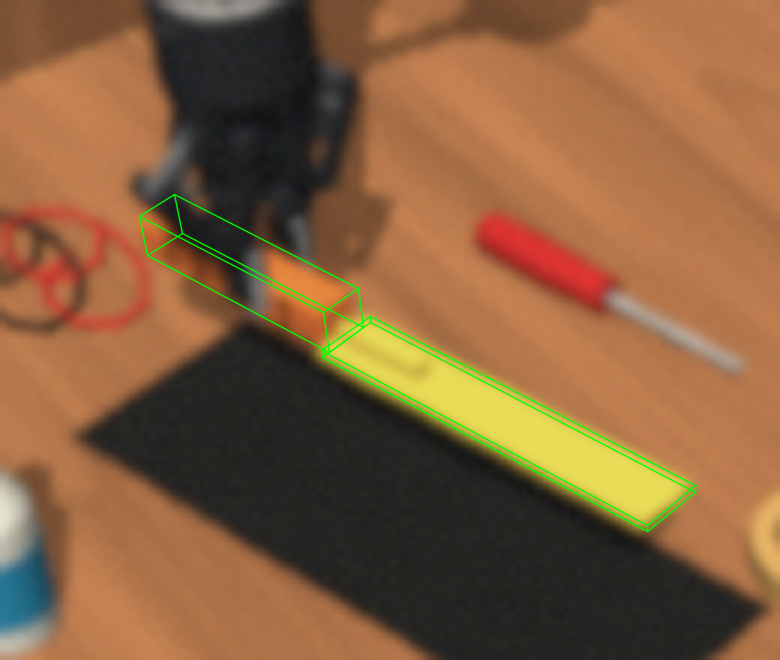

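View pics/side1.png

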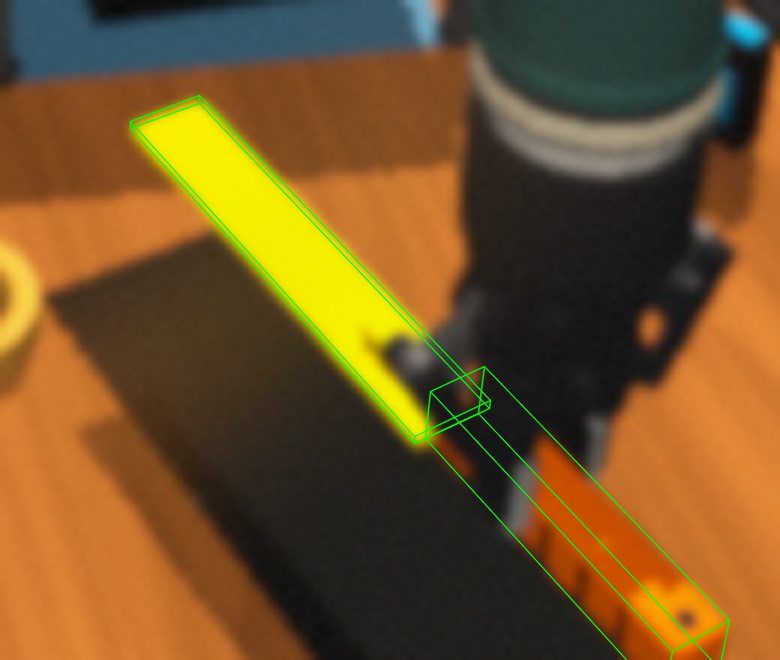

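```bash
cat >> h.py <<'E'
CM='cmd.npz'
def setcmd(p,rv): np.savez(CM,p=p,rv=rv)
def getcmd(): d=np.load(CM); return d['p'],R.from_rotvec(d['rv'])
def applied(dp,w):
    p,Rr=getcmd(); setcmd(p+np.array(dp)/100,(R.from_rotvec(w)*Rr).as_rotvec())
Q=np.array([.02,.0145])
def tiptool(tip,yaw,pitch,q=Q):
    Rb=R.from_euler('z',yaw)*R.from_euler('y',-pitch)
    return bartool(np.array(tip)-Rb.apply([.27,0,0]),yaw,pitch,q[0],q[1])
def cdelta(tip,yaw,pitch,q=Q):
    p,Rt=tiptool(tip,yaw,pitch,q); p0,R0=getcmd()
    return np.round((p-p0)*100,2),np.round((Rt*R0.inv()).as_rotvec(),3)
def hs(s,z,q=None,lat=0):
    h=np.load('poses.npz')['head']; th=h[2]
    return [h[0]-np.sin(th)*s+np.cos(th)*lat,h[1]+np.cos(th)*s+np.sin(th)*lat,z]
E
python3 - <<'E'
from h import *
# start orientation, ideal
Rs=R.from_quat([7.82580519e-01,-6.22548340e-01,0,0])
setcmd(np.array([.152,-.658,.239]),Rs.as_rotvec())
applied([36,28.2,-11],[0,0,1.48]); applied([-.2,0,-11.3],[0,0,.122]); applied([0,0,9],[0,0,0])
p,Rr=getcmd(); print(p,Rr.as_quat())
yaw=np.load('poses.npz')['head'][2]+np.pi/2; print(yaw)
print(hs(-.075,.024),cdelta(hs(-.075,.024),yaw,0))
print(tiptool(hs(-.075,.024),yaw,0)[0])
E
```

```text
[ 0.51  -0.376  0.106] [-9.91690433e-01 -1.28647134e-01 -4.49442904e-17  2.83276945e-16]
1.5292416080797908
[np.float64(0.5314229508767102), np.float64(0.008567265982518973), 0.024] (array([ 1.1 , 13.48, -6.75]), array([-0. ,  0. , -0.3]))
[ 0.52103726 -0.24121692  0.0385    ]
```

{"name": "step_arm", "arguments": {"steps": [[[0.3, 1.5, -1, 0, 0, -0.1], [0.6, 4, -2, 0, 0, -0.2], [1.1, 7, -4, 0, 0, -0.3], [1.1, 10, -5.5, 0, 0, -0.3], [1.1, 12, -6.7, 0, 0, -0.3], [1.1, 13.5, -6.7, 0, 0, -0.3], [1.1, 13.5, -6.7, 0, 0, -0.3]]]}}

```text
clock: 3.38
eef_pos: [0.5179, -0.2367, 0.0363]
orientation: [1.0, -0.02, -0.003, -0.002]
wrist_force: [-0.2, -0.2, -0.2]
grip_width: 0.0214
```

```bash
cat >> h.py <<'E'
def cmdbar(q=Q):
    p,Rt=getcmd(); o,Rb=rel(p,Rt,(q[0],q[1],0,0,0)); return [o+Rb.apply(b) for b in BB],o+Rb.apply([.27,0,0])
E
python3 - <<'E'
from h import *
applied([1.1,13.5,-6.7],[0,0,-.3])
h=np.load('poses.npz')['head']
B,tip=cmdbar(); print(tip)
for n in ['scene','side']:
    s=snap(n,n+'2'); c=proj(s,tip)[0]
    wire(s,B+headboxes(h),int(c[0]-55),int(c[1]-50),110,90,7,n+'2')
E
```

```text
[0.53149459 0.00877963 0.0245    ]
```

View pics/scene2.png

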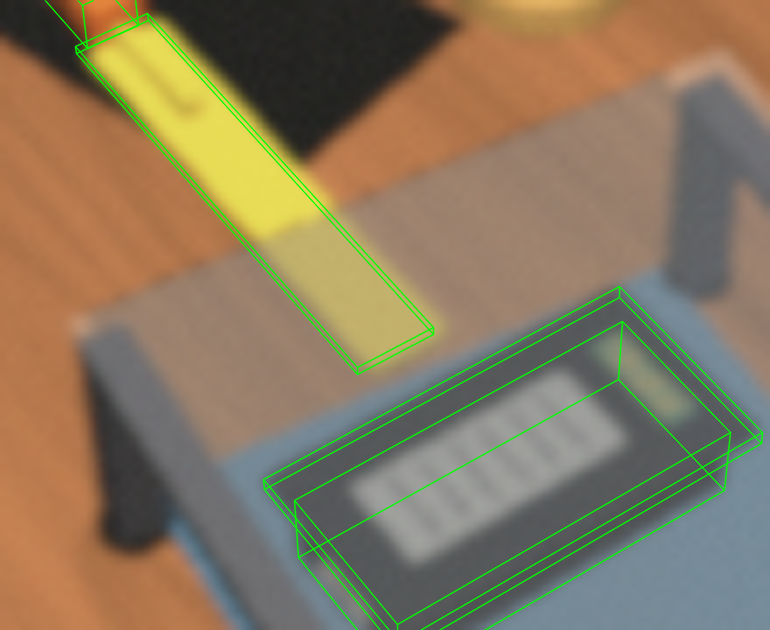

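View pics/side2.png

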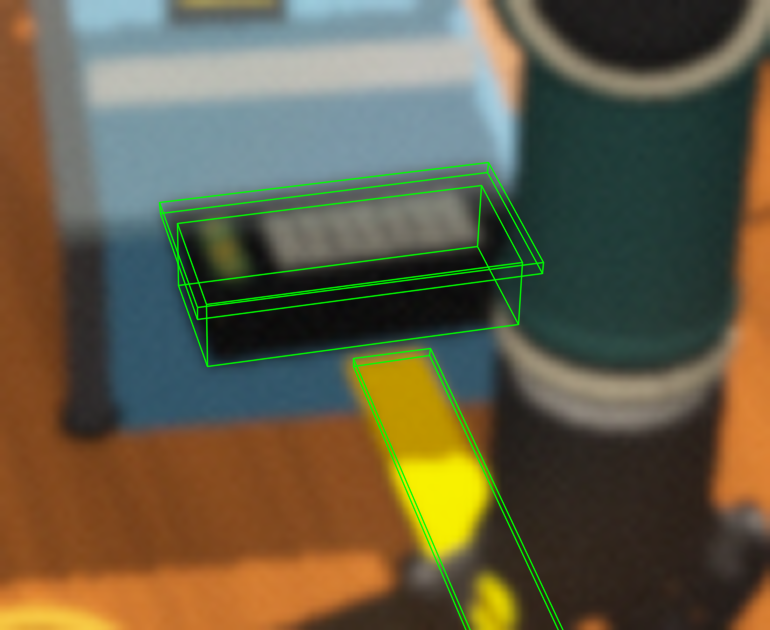

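{"name": "step_arm", "arguments": {"steps": [[[0.2, 1, 0, 0, 0, 0], [0.3, 2, 0, 0, 0, 0], [0.3, 3, 0, 0, 0, 0], [0.4, 4, 0, 0, 0, 0], [0.4, 4.3, 0, 0, 0, 0], [0.4, 4.3, 0, 0, 0, 0]]]}}

```text
clock: 3.98
eef_pos: [0.5249, -0.1968, 0.0395]
orientation: [1.0, -0.02, 0.0, 0.0]
wrist_force: [0.1, -0.8, -1.5]
grip_width: 0.0215
```

```bash
python3 - <<'E'
from h import *
applied([.4,4.3,0],[0,0,0])
h=np.load('poses.npz')['head']
B,tip=cmdbar(); print(tip)
for n in ['side']:
    s=snap(n,n+'3'); c=proj(s,tip)[0]
    wire(s,B+headboxes(h),int(c[0]-55),int(c[1]-50),110,90,7,n+'3')
E
```

```text
[0.53549459 0.05177963 0.0245    ]
```

View pics/side3.png

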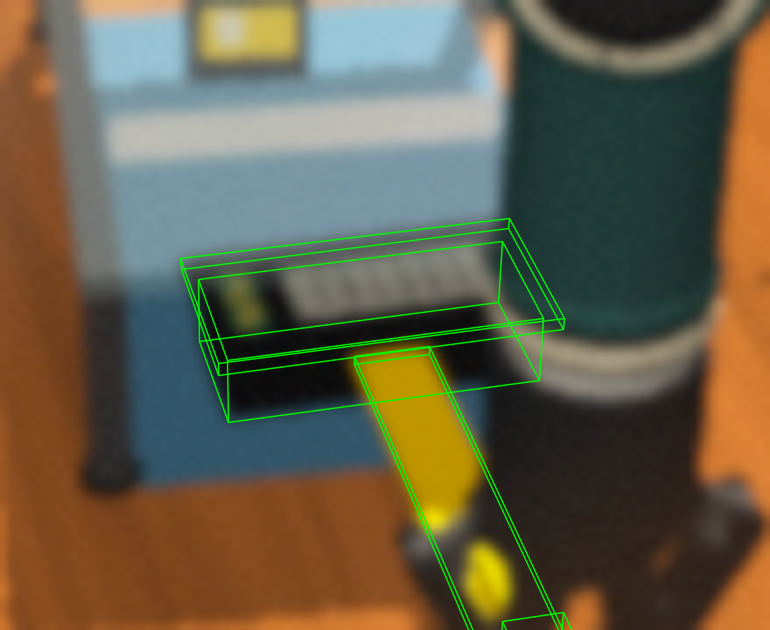

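{"name": "step_arm", "arguments": {"steps": [[[0, 0.2, 0.4, 0, 0, 0], [0, 0.2, 0.8, 0, 0, 0], [0, 0.5, 1.4, 0, 0, 0], [0, 0.8, 1.9, 0, 0, 0], [0, 1.2, 2.5, 0, 0, 0], [0.1, 1.6, 2.9, 0, 0, 0], [0.1, 2.1, 3.3, 0, 0, 0], [0.1, 2.6, 3.7, 0, 0, 0], [0.1, 2.6, 3.7, 0, 0, 0]]]}}

```text
clock: 4.78
eef_pos: [0.5265, -0.1708, 0.0774]
orientation: [1.0, -0.021, 0.001, -0.0]
wrist_force: [-0.1, -0.3, -0.8]
grip_width: 0.0217
```

```bash
cat >> h.py <<'E'
# head boxes at tilt theta (0 = face down), pivot given: rim (s=.032) for th<=76deg, then base corner
def headtilt(th,h=None,ds=0):
    h=np.load('poses.npz')['head'] if h is None else h
    L=[]
    for (w0,w1,X,U) in [(0,.006,.156,.084),(.006,.040,.144,.064)]:
        b=np.array([[a*X/2,c*U/2,w] for a in(-1,1) for c in(-1,1) for w in(w0,w1)])
        s=b[:,1]; z=.040-b[:,2]
        # rotate about rim (s=.032,z=0) : near side rises
        def rot(s,z,ps,pz,a): return ps+(s-ps)*np.cos(a)+(z-pz)*np.sin(a), pz-(s-ps)*np.sin(a)+(z-pz)*np.cos(a)
        a1=min(th,np.arctan2(40,10)); s,z=rot(s,z,.032,0,a1)
        if th>a1: s,z=rot(s,z,.032+np.hypot(.04,.01),0,th-a1)
        L.append(T2(*h,np.c_[b[:,0],s+ds,z+.002]))
    return L
E
python3 - <<'E'
from h import *
applied([.1,2.6,3.7],[0,0,0])
B,tip=cmdbar(); print(tip)
for n in ['side','scene']:
    s=snap(n,n+'4'); c=proj(s,tip)[0]
    wire(s,B+headtilt(np.radians(30)),int(c[0]-55),int(c[1]-50),110,90,7,n+'4')
E
```

```text
[0.53649459 0.07777963 0.0615    ]
```

View pics/side4.png

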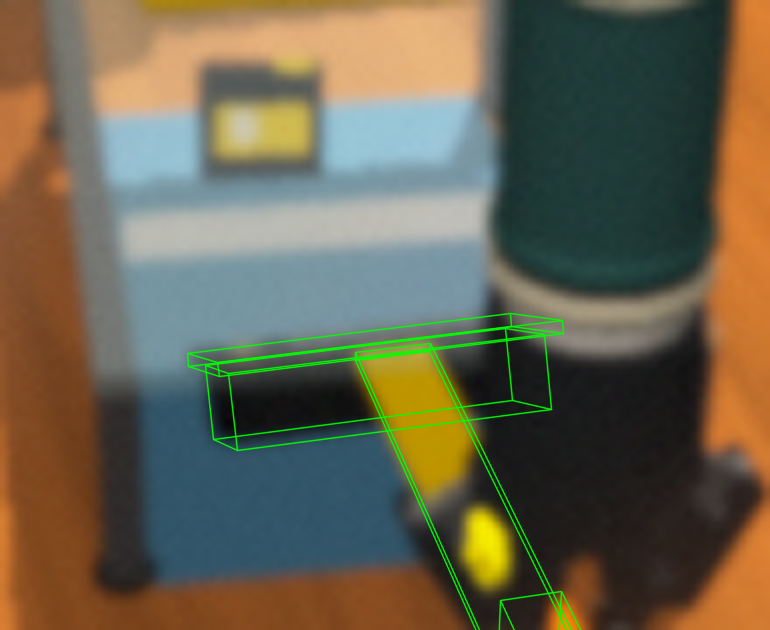

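View pics/scene4.png

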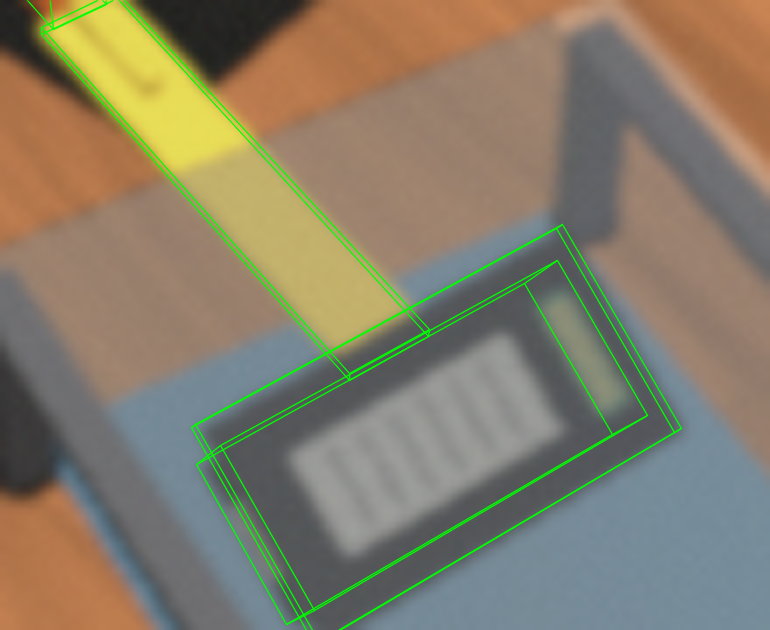

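{"name": "step_arm", "arguments": {"steps": [[[0, 0.5, 0.3, 0, 0, 0], [0, 1.1, 0.6, 0, 0, 0], [0.1, 1.7, 0.8, 0, 0, 0], [0.1, 2.3, 1, 0, 0, 0], [0.1, 2.8, 1.1, 0, 0, 0], [0.1, 3.3, 1.2, 0, 0, 0], [0.2, 3.8, 1.3, 0, 0, 0], [0.2, 4.3, 1.3, 0, 0, 0], [0.2, 4.8, 1.3, 0, 0, 0], [0.2, 5.2, 1.3, 0, 0, 0], [0.2, 5.2, 1.3, 0, 0, 0]]]}}

```text
clock: 5.8
eef_pos: [0.5276, -0.1189, 0.0891]
orientation: [1.0, -0.021, -0.0, -0.0]
wrist_force: [0.3, 0.4, -1.1]
grip_width: 0.0217
```

```bash
python3 - <<'E'
from h import *
applied([.2,5.2,1.3],[0,0,0])
B,tip=cmdbar(); print(tip)
for n in ['side','scene']:
    s=snap(n,n+'5'); c=proj(s,tip)[0]
    wire(s,B+headtilt(np.radians(76)),int(c[0]-55),int(c[1]-50),110,90,7,n+'5')
E
```

```text
[0.53849459 0.12977963 0.0745    ]
```

View pics/side5.png

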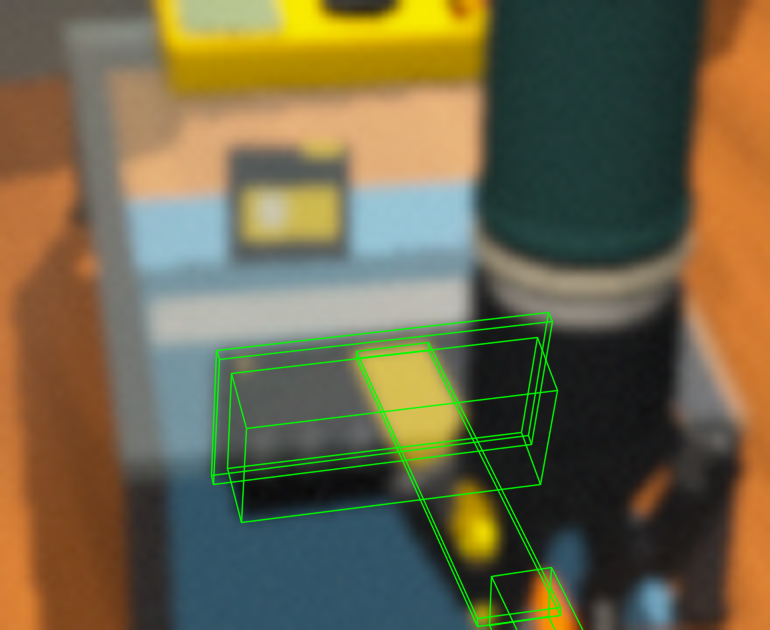

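View pics/scene5.png

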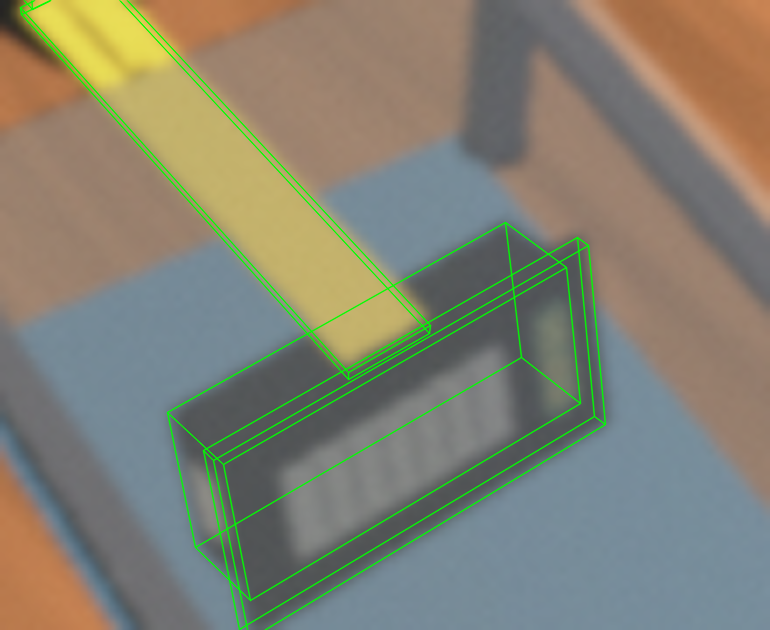

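{"name": "step_arm", "arguments": {"steps": [[[0, 0.5, 0.1, 0, 0, 0], [0, 1, 0.2, 0, 0, 0], [0.1, 1.5, 0.3, 0, 0, 0], [0.1, 2.1, 0.5, 0, 0, 0], [0.1, 2.1, 0.5, 0, 0, 0]]]}}

```text
clock: 6.32
eef_pos: [0.5291, -0.0976, 0.0947]
orientation: [1.0, -0.021, 0.0, -0.0]
wrist_force: [-0.0, 0.9, -0.8]
grip_width: 0.0217
```

```bash
python3 - <<'E'
from h import *
applied([.1,2.1,.5],[0,0,0])
B,tip=cmdbar(); print(tip)
for n in ['scene']:
    s=snap(n,n+'6'); c=proj(s,tip)[0]
    wire(s,B+headtilt(np.radians(90)),int(c[0]-55),int(c[1]-50),110,90,7,n+'6')
E
```

```text
[0.53949459 0.15077963 0.0795    ]
```

View pics/scene6.png

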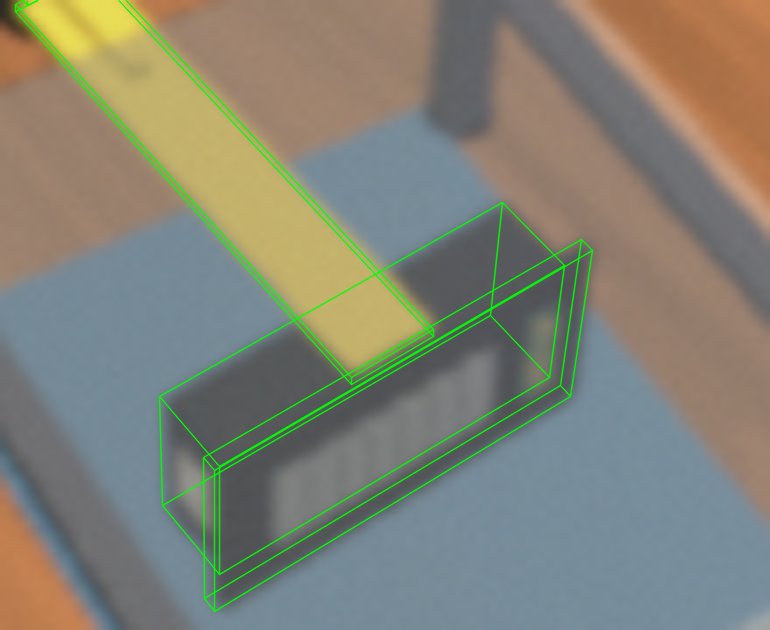

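{"name": "step_arm", "arguments": {"steps": [[[0, 0.5, 0.1, 0, 0, 0], [0, 1, 0.2, 0, 0, 0], [0.1, 1.6, 0.35, 0, 0, 0], [0.1, 2.3, 0.5, 0, 0, 0], [0.1, 3, 0.55, 0, 0, 0], [0.1, 3.5, 0.55, 0, 0, 0], [0.1, 3.5, 0.55, 0, 0, 0], [0.1, 3.5, 0.55, 0, 0, 0], [0.1, 3.5, 0.55, 0, 0, 0]]]}}

```text
clock: 7.12
eef_pos: [0.5299, -0.0636, 0.0999]
orientation: [1.0, -0.021, 0.0, 0.0]
wrist_force: [-0.5, 0.4, -0.3]
grip_width: 0.0212
```

```bash
python3 - <<'E'
from h import *
applied([.1,3.5,.55],[0,0,0])
B,tip=cmdbar(); print(tip)
for n in ['scene','side']:
    s=snap(n,n+'7'); c=proj(s,tip)[0]
    wire(s,B+headtilt(np.radians(180)),int(c[0]-55),int(c[1]-50),110,90,7,n+'7')
E
```

```text
[0.54049459 0.18577963 0.085     ]
```

View pics/scene7.png

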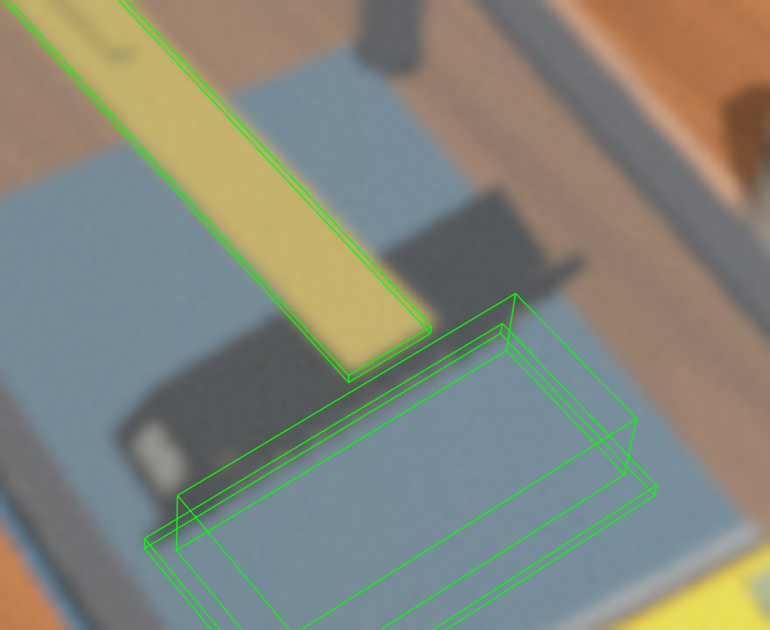

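View pics/side7.png

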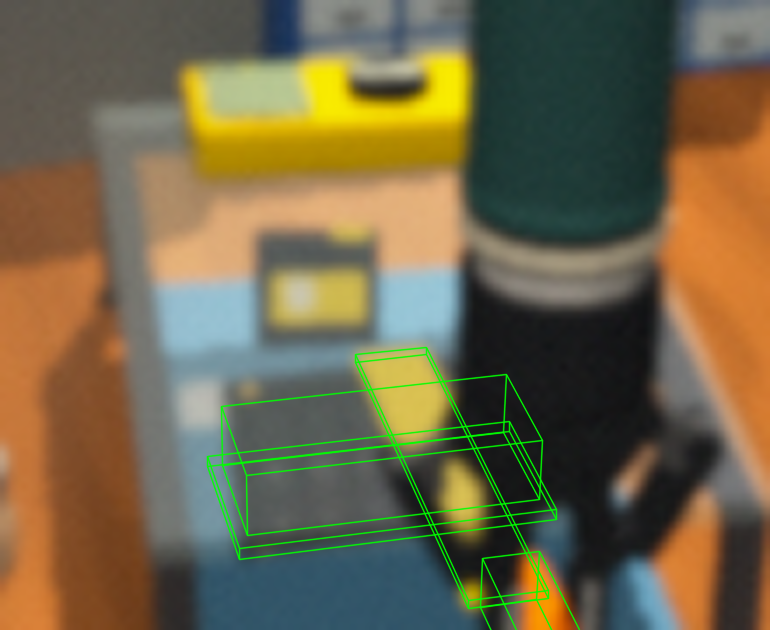

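```bash
python3 - <<'E'
from h import *
B,tip=cmdbar()
s=ld('scene7'); c=proj(s,tip)[0]
crop(s,int(c[0]-60),int(c[1]-50),110,100,7,'r7')
for th in (95,105): wire(s,headtilt(np.radians(th)),int(c[0]-60),int(c[1]-50),110,100,7,f'r7_{th}')
E
```

```text
(no output)
```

View pics/r7_95.png

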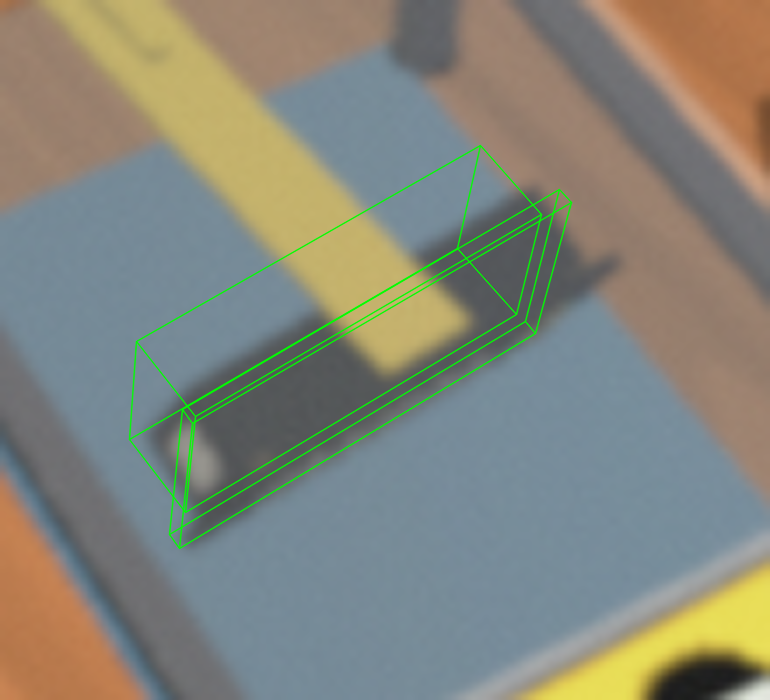

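View pics/r7_105.png

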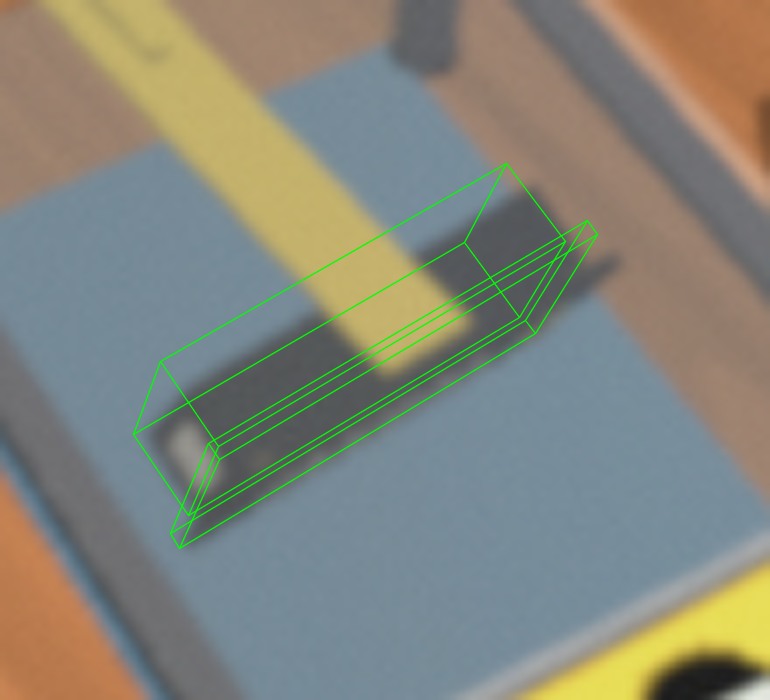

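{"name": "step_arm", "arguments": {"steps": [[[0, 0, 0, 0, 0, 0], [0, 0, 0, 0, 0, 0], [0, 0, 0, 0, 0, 0]]]}}

```text
clock: 7.47
eef_pos: [0.5297, -0.0639, 0.0997]
orientation: [1.0, -0.021, -0.0, 0.0]
wrist_force: [-0.8, 0.2, -0.3]
grip_width: 0.0216
```

```bash
python3 - <<'E'
from h import *
B,tip=cmdbar()
for n in ['scene','side']:
    s=snap(n,n+'8'); c=proj(s,tip)[0]
    wire(s,headtilt(np.radians(118)),int(c[0]-60),int(c[1]-50),110,100,7,n+'8')
E
```

```text
(no output)
```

View pics/scene8.png

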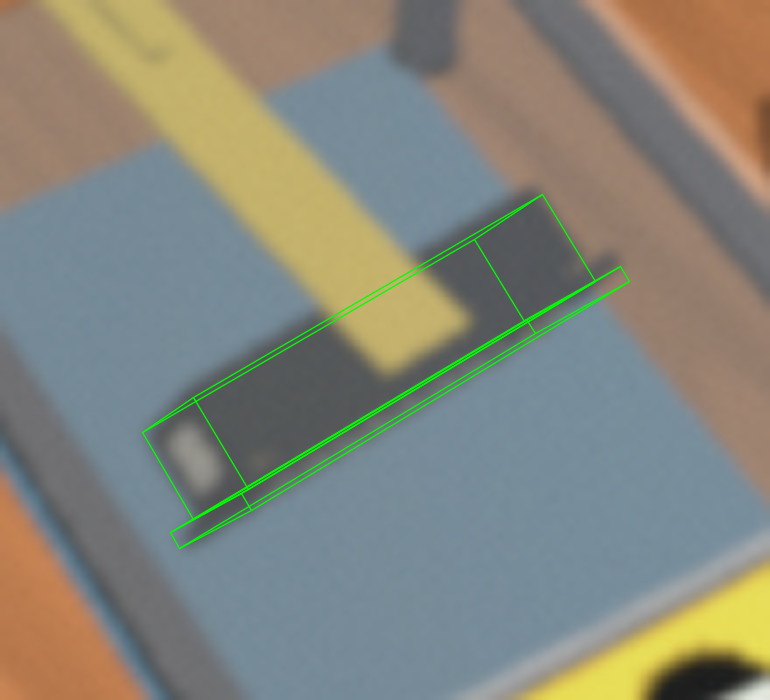

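View pics/side8.png

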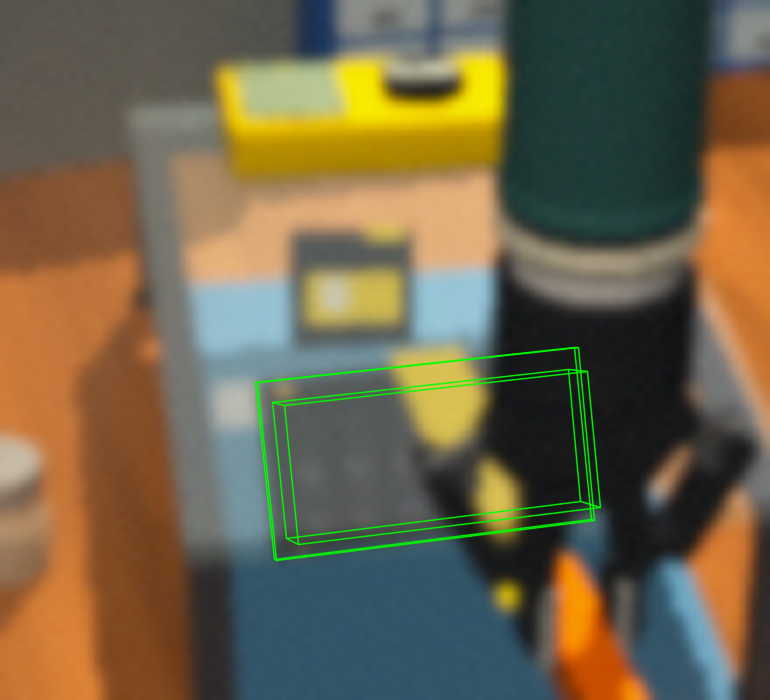

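{"name": "step_arm", "arguments": {"steps": [[[0, 0, 0.2, 0, 0, 0], [0, 0, 0.4, 0, 0, 0], [0, 0, 0.4, 0, 0, 0], [0, 0, 0.4, 0, 0, 0], [0, 0, 0.4, 0, 0, 0]]]}}

```text
clock: 7.98
eef_pos: [0.5297, -0.0637, 0.1038]
orientation: [1.0, -0.021, -0.0, 0.0]
wrist_force: [0.2, -0.3, -0.5]
grip_width: 0.0216
```

```bash
python3 - <<'E'
from h import *
applied([0,0,.4],[0,0,0])
B,tip=cmdbar()
for n in ['scene','side']:
    s=snap(n,n+'9'); c=proj(s,tip)[0]
    wire(s,headtilt(np.radians(180)),int(c[0]-60),int(c[1]-50),110,100,7,n+'9')
E
```

```text
(no output)
```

View pics/scene9.png

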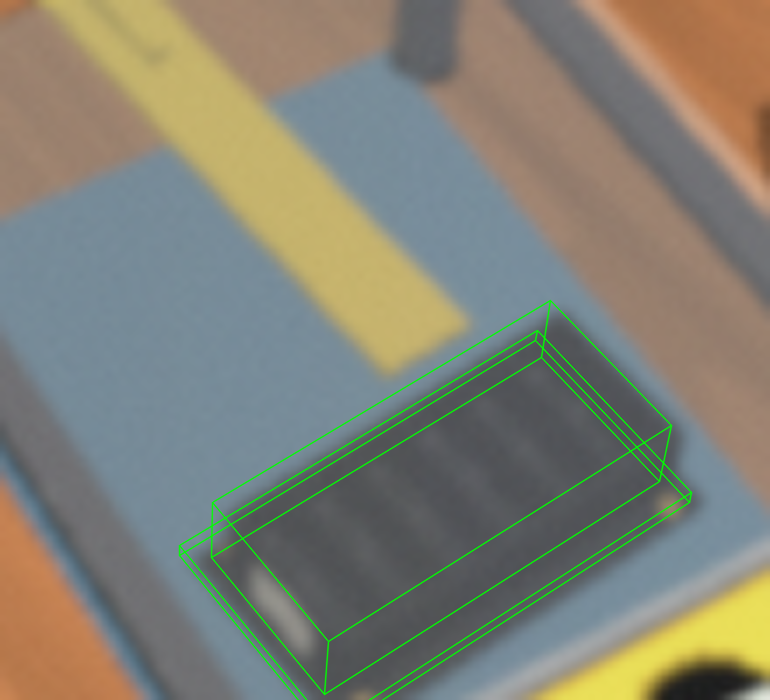

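View pics/side9.png

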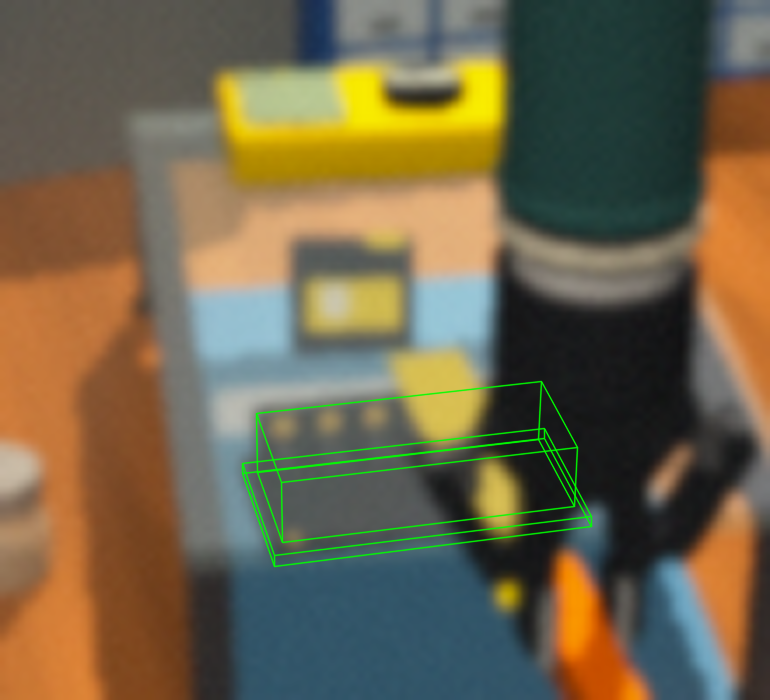

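```bash
cat >> h.py <<'E'
def r2w(x,y,z):
    ri=np.load('poses.npz')['ri']; return T2(*ri,[[x,y,z]])[0]
def w2r(p):
    ri=np.load('poses.npz')['ri']; d=np.array(p[:2])-ri[:2]; c,s=np.cos(ri[2]),np.sin(ri[2]); return np.array([c*d[0]+s*d[1],-s*d[0]+c*d[1]])
E
python3 - <<'E'
from h import *
q=np.load('poses.npz')['head']
hc=hs(.118,0); print('head now riser',w2r(hc))
B,tip=cmdbar(); print(tip,w2r(tip))
x=w2r(hc)[0]-.010
yaw=np.load('poses.npz')['ri'][2]+np.pi/2
for y in (-.09,-.045): print(y,cdelta(r2w(x,y,.018)+[.002,0,0],yaw,0))
E
```

```text
head now riser [-0.00957537 -0.01528003]
[0.54049459 0.18577963 0.089     ] [-0.00644618 -0.03062067]
-0.09 (array([-4.18, -5.51, -7.1 ]), array([-0.   ,  0.   , -0.092]))
-0.045 (array([-3.58, -1.05, -7.1 ]), array([-0.   ,  0.   , -0.092]))
```

{"name": "step_arm", "arguments": {"steps": [[[-0.2, -2, 0, 0, 0, 0], [-1, -4, 0, 0, 0, -0.03], [-2.5, -5.5, -0.5, 0, 0, -0.06], [-4.2, -5.5, -2, 0, 0, -0.09], [-4.2, -5.5, -4, 0, 0, -0.09], [-4.2, -5.5, -6, 0, 0, -0.09], [-4.2, -5.5, -7.1, 0, 0, -0.09], [-4.2, -5.5, -7.1, 0, 0, -0.09]]]}}

```text
clock: 8.75
eef_pos: [0.4852, -0.118, 0.0301]
orientation: [0.998, -0.066, -0.003, -0.001]
wrist_force: [-1.0, -0.2, -1.2]
grip_width: 0.0217
```

```bash
python3 - <<'E'
from h import *
applied([-4.2,-5.5,-7.1],[0,0,-.09])
B,tip=cmdbar(); print(tip,w2r(tip))
q=np.load('poses.npz')['head']; hc=hs(.118,0); h=[hc[0],hc[1],q[2]]
hb=[T2(*h,box(0,0,.002,.156,.084,.006)),T2(*h,box(0,0,.008,.144,.064,.034))]
for n in ['scene','side']:
    s=snap(n,n+'10'); c=proj(s,tip)[0]
    wire(s,B+hb,int(c[0]-60),int(c[1]-50),110,100,7,n+'10')
E
```

```text
[0.52090194 0.12882547 0.018     ] [-0.01826265 -0.08968013]
```

View pics/scene10.png

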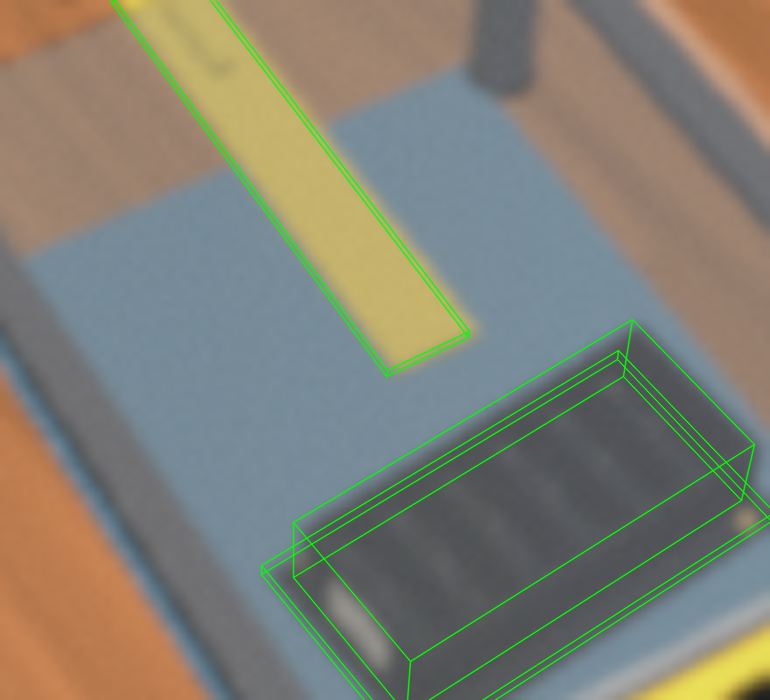

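View pics/side10.png

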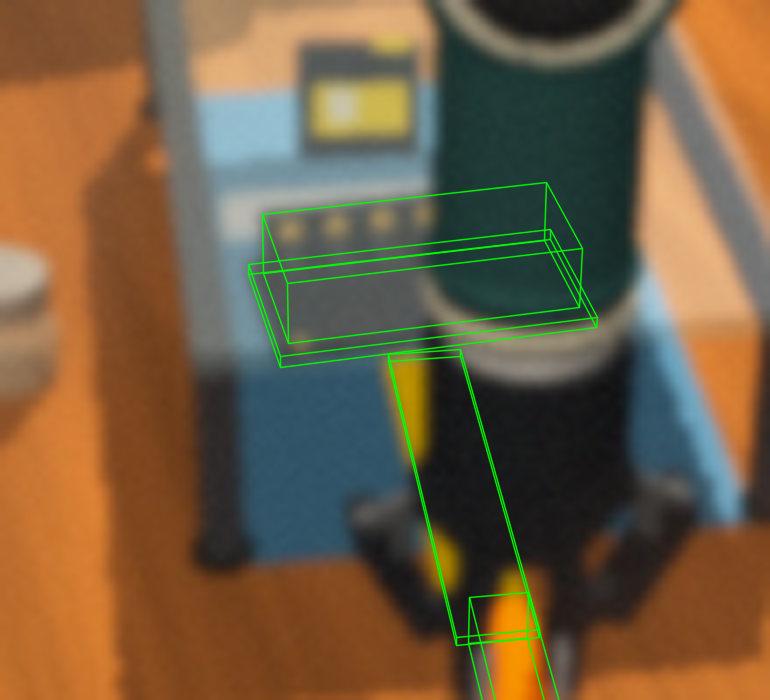

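{"name": "step_arm", "arguments": {"steps": [[[0.2, 1.5, 0, 0, 0, 0], [0.4, 3, 0, 0, 0, 0], [0.5, 4, 0, 0, 0, 0], [0.6, 4.5, 0, 0, 0, 0], [0.7, 5, 0, 0, 0, 0], [0.7, 5.5, 0, 0, 0, 0], [0.8, 6, 0, 0, 0, 0], [0.9, 6.4, 0, 0, 0, 0], [0.9, 6.4, 0, 0, 0, 0]]]}}

```text
clock: 9.6
eef_pos: [0.497, -0.0541, 0.0329]
orientation: [0.998, -0.066, 0.0, -0.0]
wrist_force: [0.3, -0.2, -1.6]
grip_width: 0.0213
```

```bash
python3 - <<'E'
from h import *
applied([.9,6.4,0],[0,0,0])
B,tip=cmdbar(); print(tip,w2r(tip))
ri=np.load('poses.npz')['ri']; c=r2w(-.012,.013,0); h=[c[0],c[1],ri[2]]
hb=[T2(*h,box(0,0,.002,.156,.084,.006)),T2(*h,box(0,0,.008,.144,.064,.034)),T2(*ri,box(0,.057,.002,.2,.004,.024))]
for n in ['scene','side']:
    s=snap(n,n+'11'); c=proj(s,tip)[0]
    wire(s,B+hb,int(c[0]-60),int(c[1]-50),120,100,6,n+'11')
crop(ld('scene11'),240,190,125,95,6,'scene11c')
E
```

```text
[0.52990194 0.19282547 0.018     ] [-0.01788439 -0.02505152]
```

View pics/scene11.png

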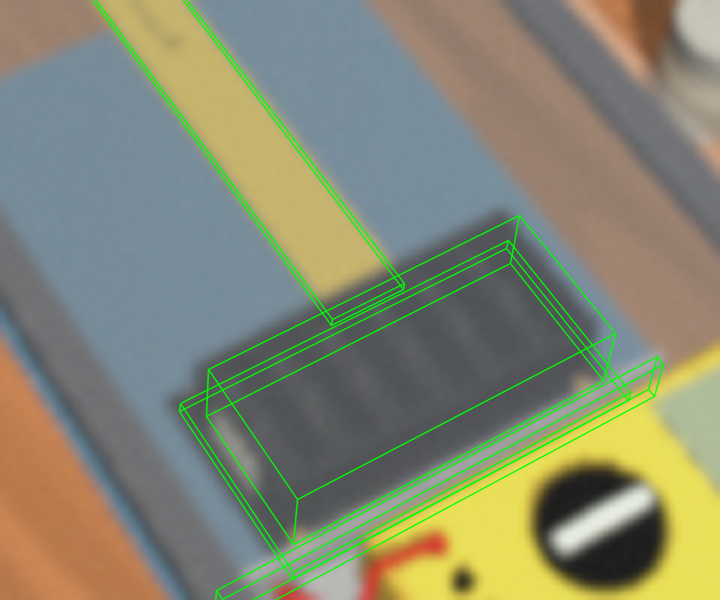

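View pics/side11.png

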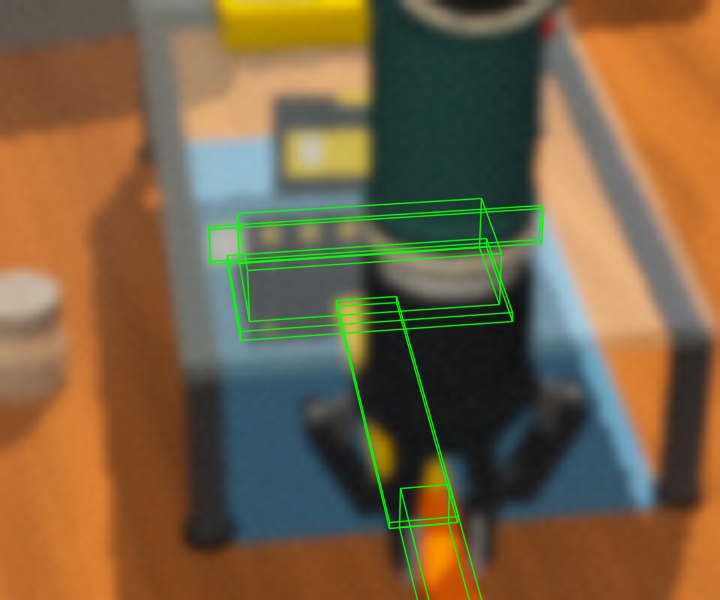

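View pics/scene11c.png

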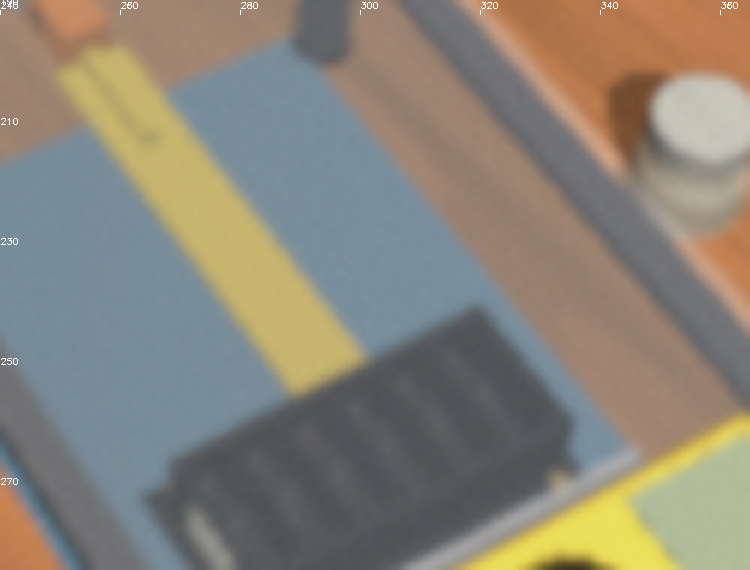

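{"name": "step_arm", "arguments": {"steps": [[[0.1, 0.3, 0, 0, 0, 0], [0.1, 0.6, 0, 0, 0, 0], [0.1, 0.7, 0, 0, 0, 0], [0.1, 0.8, 0, 0, 0, 0], [0.1, 0.8, 0, 0, 0, 0]]]}}

```text
clock: 10.12
eef_pos: [0.4978, -0.0492, 0.033]
orientation: [0.998, -0.065, 0.0, 0.002]
wrist_force: [-1.9, -11.5, 0.2]
grip_width: 0.0217
```

```bash
python3 - <<'E'
from h import *
from bench import observe
applied([.1,.8,0],[0,0,0])
B,tip=cmdbar(); print(tip,w2r(tip),observe()['wrist_force'])
ri=np.load('poses.npz')['ri']; c=r2w(-.012,.013,0); h=[c[0],c[1],ri[2]]
hb=[T2(*h,box(0,0,.002,.156,.084,.006)),T2(*h,box(0,0,.008,.144,.064,.034)),T2(*ri,box(0,.057,.002,.2,.004,.024))]
s=snap('scene','scene12')
wire(s,hb,240,210,120,100,6,'scene12'); crop(s,240,210,120,100,6,'scene12c')
E
```

```text
[0.53090194 0.20082547 0.018     ] [-0.01796099 -0.01698963] [ -1.85243496 -11.50958011   0.22903152]
```

View pics/scene12.png

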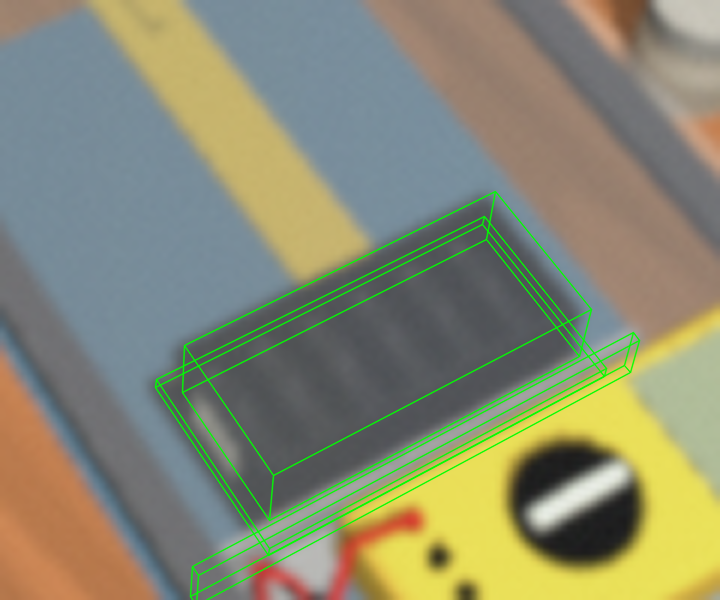

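View pics/scene12c.png

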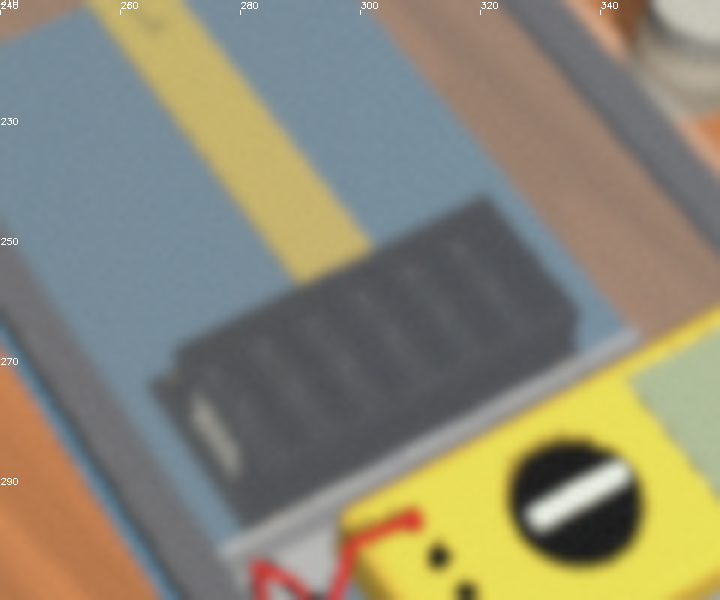

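```bash
python3 - <<'E'
from h import *
s=ld('scene12'); f=lambda a:np.array(a)/6+[240,210]-.5
def ang(a,b,z):
    P=unp(s,[f(a),f(b)],z); d=P[0]-P[1]; return np.arctan2(d[1],d[0]),P.round(4).tolist()
print('rim',ang((180,352),(487,195),.042)); print('fence',ang((220,550),(632,333),.026)); print(np.load('poses.npz')['ri'])
E
```

```text
rim (np.float64(-0.12196133493134016), [[0.6108, 0.1899, 0.042], [0.4691, 0.2073, 0.042]])
fence (np.float64(-0.13687461524700636), [[0.6452, 0.2575, 0.026], [0.4598, 0.2831, 0.026]])
[ 0.55096964  0.21526611 -0.13385611]
```

{"name": "step_arm", "arguments": {"steps": [[[-0.1, -0.6, 0, 0, 0, 0], [-0.2, -1.5, 0, 0, 0, 0], [-0.5, -4, 0.3, 0, 0, 0], [-0.9, -7, 0.5, 0, 0, 0], [-1.4, -10.5, 1, 0, 0, 0], [-1.9, -14, 1, 0, 0, 0], [-2.4, -18, 1, 0, 0, 0], [-3, -22.3, 1.5, 0, 0, 0], [-3, -22.3, 2, 0, 0, 0]]]}}

```text
clock: 10.92
eef_pos: [0.4675, -0.2762, 0.0535]
orientation: [0.998, -0.068, 0.001, 0.002]
wrist_force: [0.9, -1.0, -0.7]
grip_width: 0.0218
```

```bash
python3 - <<'E'
from h import *
applied([-3,-22.3,2],[0,0,0])
d=np.load('poses.npz'); b=d['bar']
p,Rt=bartool([b[0],b[1],.0035],b[2],0,*Q); p0,R0=getcmd()
print((p-p0)*100,(Rt*R0.inv()).as_rotvec(),p0)
s=snap('scene','scene13'); cv2.imwrite('pics/scene13.png',cv2.resize(s['color'][:,:,::-1],(768,576)))
E
```

```text
[  4.30956387 -10.4812106   -3.45      ] [-1.03740923e-15  8.45205933e-17  3.95875447e-01] [ 0.468  -0.27    0.0525]
```

View pics/scene13.png

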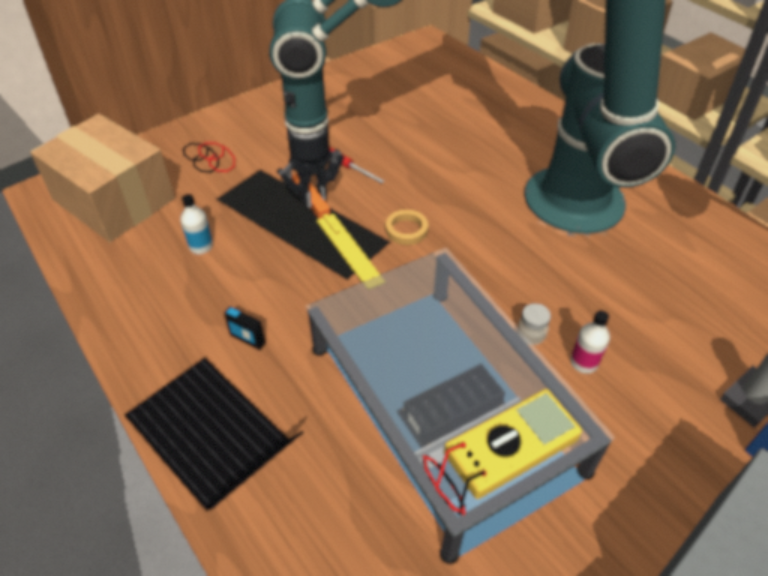

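{"name": "step_arm", "arguments": {"steps": [[[1.5, -3, 0, 0, 0, 0.1], [3, -6, 0, 0, 0, 0.2], [4.3, -9, 0, 0, 0, 0.3], [4.3, -10.5, 0, 0, 0, 0.396], [4.3, -10.5, 0, 0, 0, 0.396], [4.3, -10.5, -1.5, 0, 0, 0.396], [4.3, -10.5, -2.6, 0, 0, 0.396], [4.3, -10.5, -3.2, 0, 0, 0.396], [4.3, -10.5, -3.4, 0, 0, 0.396], [4.3, -10.5, -3.4, 0, 0, 0.396]]]}}

```text
clock: 11.8
eef_pos: [0.5103, -0.3728, 0.0191]
orientation: [0.991, 0.132, -0.001, -0.001]
wrist_force: [-1.9, 1.6, 4.2]
grip_width: 0.0216
```

```bash
python3 - <<'E'
from h import *
from bench import observe
applied([4.3,-10.5,-3.4],[0,0,.396])
d=np.load('poses.npz'); print(observe()['wrist_force'])
s=snap('side','side14'); wire(s,barboxes(d['bar']),190,220,180,160,4,'side14')
E
```

```text
[-1.90311124  1.64037918  4.16744644]
```

View pics/side14.png

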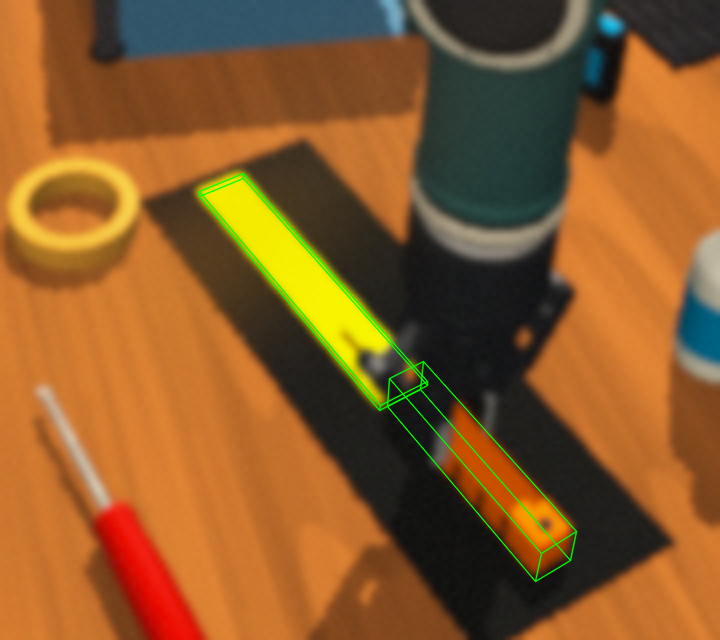

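{"name": "step_arm", "arguments": {"steps": [[[0, 0, 0, 0, 0, 0], [0, 0, 0, 0, 0, 0], [0, 0, 0, 0, 0, 0], [0, 0, 0, 0, 0, 0], [0, 0, 0, 0, 0, 0]]], "hand": 6}}

```text
clock: 12.27
eef_pos: [0.5107, -0.3745, 0.0186]
orientation: [0.991, 0.132, -0.0, -0.0]
wrist_force: [0.2, 0.2, 0.3]
grip_width: 0.0598
```

{"name": "step_arm", "arguments": {"steps": [[[0, 0, 0.5, 0, 0, 0], [0, 0, 2, 0, 0, 0], [0, 0, 5, 0, 0, 0], [0, 0, 9, 0, 0, 0], [0, 0, 12, 0, 0, 0], [0, -3, 16, 0, 0, 0], [0, -7, 18, 0, 0, 0], [-2, -11, 18, 0, 0, 0], [-4, -14, 18, 0, 0, 0], [-4, -16, 18, 0, 0, 0], [-4, -16, 18, 0, 0, 0]]]}}

```text
clock: 13.18
eef_pos: [0.4686, -0.5402, 0.1997]
orientation: [0.992, 0.129, 0.0, 0.002]
wrist_force: [0.1, -1.0, 0.5]
grip_width: 0.0597
```

```bash
python3 - <<'E'
from h import *
from bench import observe
print(observe()['wrist_force'],observe()['grip_width'])
d=np.load('poses.npz')
ri=d['ri']; c=r2w(-.012,.013,0); h=[c[0],c[1],ri[2]]
hb=[T2(*h,box(0,0,.002,.156,.084,.006)),T2(*h,box(0,0,.008,.144,.064,.034)),T2(*ri,box(0,.057,.002,.2,.004,.024))]
s=snap('side','side15'); wire(s,barboxes(d['bar'])+[T2(*d['mat'],box(0,0,0,.37,.13,.003))],190,220,180,160,4,'side15'); wire(s,hb,200,150,100,70,7,'side15h')
s=snap('scene','scene15');crop(s,240,210,120,100,6,'scene15c'); cv2.imwrite('pics/scene15.png',cv2.resize(s['color'][:,:,::-1],(768,576)))
E
```

```text
[ 0.09675724 -0.98348799  0.52126512] 0.059700888395331636
```

View pics/side15.png

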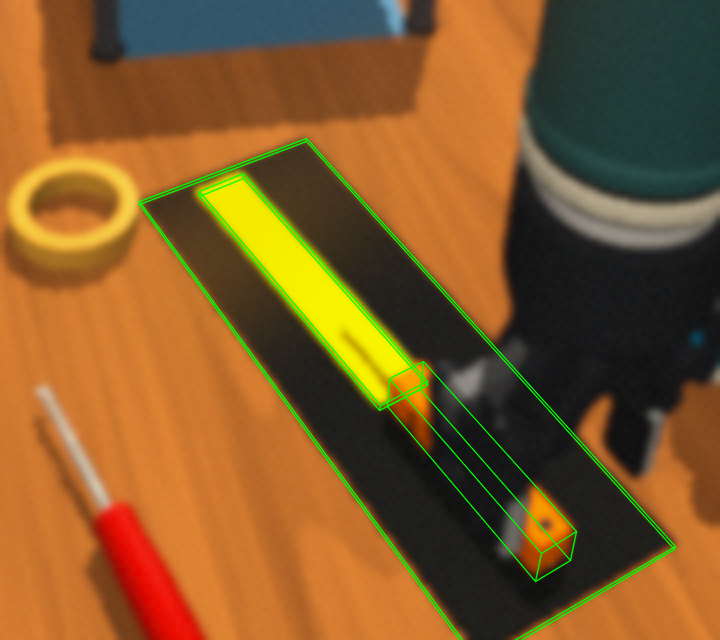

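View pics/side15h.png

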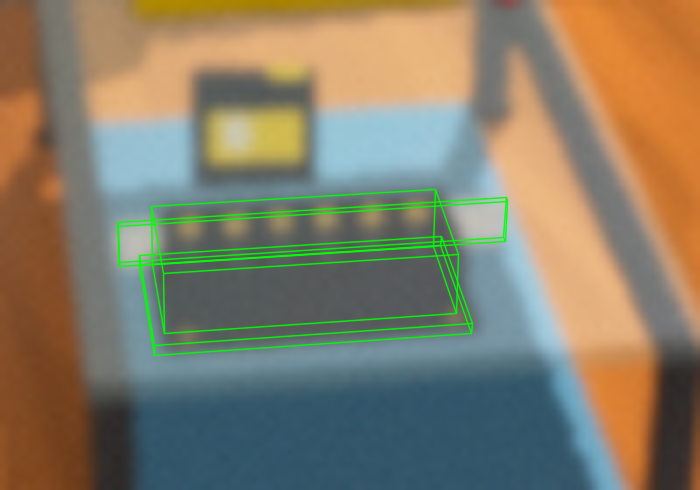

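View pics/scene15c.png

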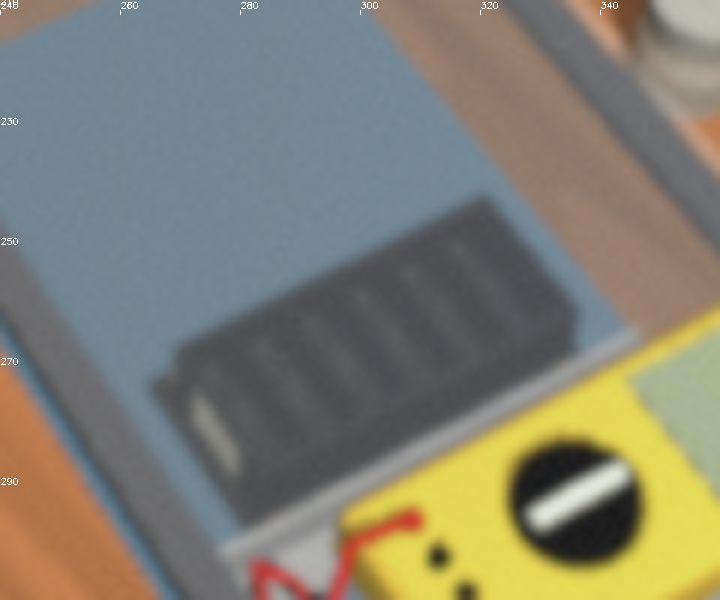

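View pics/scene15.png

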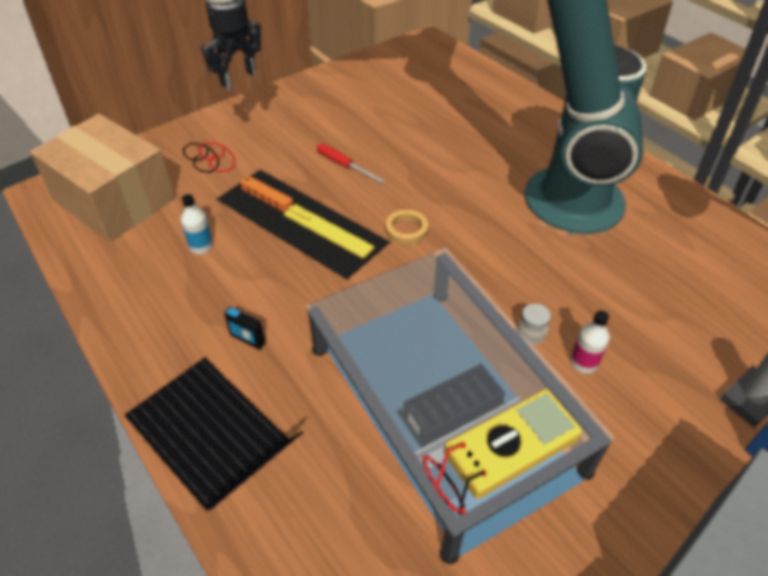

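```bash
python3 -c "
from bench import hand_in
print(hand_in())"
```

```text
the job is handed in; nothing more can be done
None
```

I turned the print head over under the shelf with the pry bar, pushed it against the fence, laid the bar back on its mat and handed the job in at about 13 s; no verdict came back.

**Turning it over:** I lifted the near overhang with the blade until the head stood on its side, then pushed it over onto its base. It stalled once at about 115°, caught under the blade. Raising the blade 4 mm let it drop.

**Final checks in the camera pictures:**
- **Print head:** it lies bays up against the fence. The measured block-to-fence distance is about 73 mm, where flush would be 74 mm. It is within about 0.015 rad of square and about 12 mm off the middle line. The last push met about 11 N against the fence. In the scene view the head sat 2–3 mm from my model; the side view matched it closely.
- **Pry bar:** it lies flat on its mat in its original place, blade towards the shelf. It matched its starting outline to within a few millimetres.
- **Surroundings:** the other objects look unmoved, and the gripper is open and clear of everything.

I had no direct reading of contact with the shelf or the head. I saw no such contact in the pictures, and the wrist force stayed low apart from that last push and light fingertip contact with the mat of up to about 7 N.

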